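# Release the safety latch of the repairs cupboard

## Task

Open the little repairs cupboard on the watchmaker's bench. Its door has a child-safety latch: ease the door out by its handle until the hook catches, reach down into the gap with closed fingertips, press the sprung hook's green thumb pad down until the hook is clear and keep it down while drawing the door past the catch, then swing the door wide open, about square to the front or more, and leave it so. Do not force the latch, and leave the domed clock, the parts tray and the oil pot where they stand.

Things in the scene. Friction and masses are not known exactly. Their poses are not given: they have to be found in the camera images.
- cupboard: fixed white bench-top cupboard, 220 deep (x) x 250 wide (y) x 240 high, walls 12, with a clear top panel 6 thick. Origin on the bench under the middle of its open front edge: x points into the cupboard, y towards the door's free edge, z up. Carcass and top panel begin at x = 0 of this frame
- cup_door (a joint): angle of the brown door, rad: 0 shut, grows as its free edge swings out to the robot, stop at 1.75. The hook catches it at about 0.26; past 0.45 the tooth has left the strike and the hook may be let up. Stays where left (friction about 0.12 N m)
- hinge (a point): point on the door's vertical hinge line, at the cupboard's right-hand front edge (y = -125 of its frame), 240 above the bench, level with the door's top edge. Door 16 thick, 250 wide, from 10 to 240 high; its inner face passes through the hinge line and lies on the carcass front (x = 0) when shut
- handle_top (a point): centre of the top end of the handle: upright steel bar 10 across, 118 long, its axis 35 off the door's outer face and 220 from the hinge line; its posts are 48 and 98 below the top end, the upper 40 are free to pinch from above. Axes as the door's: x into the cupboard, y along the door to its free edge
- latch: white slotted plate of the safety latch on the door's inner face, 30 wide, 34 high, 2 thick, turning with the door. Origin on that face, 175 from the hinge line, 20.5 below the door's top edge; x out of the face into the cupboard, y to the free edge, z up. Plate and hook root stand 6 proud of the door. With all it carries it cracks if the fingers load it with more than 20 N
- thumb_pad (a point): nominal place of the far top edge of the green thumb pad on the hook's arm, 25 from the door face. The hook is screwed at an unmeasured height: the real pad lies up to 6.5 higher or lower than this point. Pad 20 wide, from 9 to 25 off the face, rising 6 away from the door
- strike: fixed grey catch under the clear top, 12 thick (x), 44 wide, 18 high. Origin: middle of the lower edge of its rear face, which stops the hook's tooth, 22 behind the carcass front, 215.5 above the bench. When caught, the gap from door face to carcass front is about 45 at the latch. Never pull the hook against it with more than 40 N
- hook_tooth (a point): nominal place of the top of the hook's upright tooth, at the end of its 16 wide arm, 69 from the door face (up to 6.5 higher or lower, as the pad). The tooth overlaps the strike by 4 to 17; the hook tips down about its root at the door, and 1.5 to 6 at the pad clear it, at 6.5 it meets a stop. Pressing takes 4 to 6 N at first, 10 to 12 N at the stop; it springs back when let go
- dome_clock: brass clock under a glass dome, 104 across, 165 high, standing on the bench left of the cupboard; origin at the centre of its foot. Must not be disturbed
- parts_tray: blue divided tray 60 x 130 x 24 standing on the clear top behind the latch, its front at least 75 from the cupboard's front edge; origin at the centre of its underside. Must not be disturbed
- oil_pot: yellow plastic oil pot 44 across, 30 high, standing on the bench before the cupboard on the free-edge side, out of the door's sweep; origin at the centre of its underside. Must not be disturbed

How it is judged:
By the outcome, as a careful person would: the job done as asked, in the order asked, and still so for the second after the job is handed in, with the robot touching nothing.
It also fails if it takes over 64 s, if anything falls off the work surface, if the arm or the gripper's body presses on something with over 40 N, if the wrist force passes 120 N, or if a joint passes its speed limit or range.

## Robot

A 7-joint arm with a two-finger parallel gripper is mounted at the origin on the work surface. World frame = base frame: x ahead of the robot, y to its left, z up, the work surface at z = 0. Lengths are in m, angles in rad, forces in N, time in s.
With the tool pointing down it reaches from about 0.425 to 0.875 m from the base axis. Payload 8.4 kg.
Tool frame: the origin (TCP) lies at the very end of the fingers, on their centre line; the grasp point (between the pads) lies 19 mm behind it (manip.tcp_to_grasp is the distance from the TCP to the grasp point, in m); z points along the fingers, y is the direction in which the jaws open and shut (so a half turn about z gives the same grasp; the last joint's range is limited). The gripper opens to 87 mm and grips with 3 to 60 N. Pads are 19 mm wide; open, the fingers measure 117 mm over their backs; the gripper's body (75 mm by 190 mm) begins 51 mm behind the grasp point.
Start: joints at [-1.304, 0.333, 0.04, 1.465, -0.013, 1.343, -0.059], TCP at [0.233, 0.607, 0.223] pointing down, gripper open.
Joint ranges: [-2.58, 2.58], [-0.38, 2.09], [-1.3, 1.39], [0.25, 2.4], [-1.5, 4.64], [0.08, 2.09], [-2.65, 2.65]. Speed limits (rad/s): [2.22, 2.22, 2.79, 2.79, 3.14, 3.14, 3.14].

## Interface

Orientations are given as [roll, pitch, yaw] about the fixed x, y, z axes, in that order (R = Rz(yaw) Ry(pitch) Rx(roll)).
In Python, from workcell import manip gives the robot as it stands.
- The arm moves only by the tool servo_tool, never from a script. Its argument "rows" is a list of rows, each an object with "delta_pos": the shift along the tool's x, y, z in m, a list of three; "rotation": the turn, a rotation vector about the tool's x, y, z in rad, a list of three; "grip": the finger opening in m, from 0 to 0.087. In form: [{"delta_pos": [x, y, z], "rotation": [wx, wy, wz], "grip": grip}, ...]. A call has 1 to 10 rows; each row shifts and turns the commanded pose from where the row before left it, along the tool's axes as they then stand; what a row does not reach is not made up. A row lasts 1/8 s, in which the tool goes at most 62.5 mm and 10.7 degrees, less where a joint would pass 70% of its speed; a pose out of reach is approached as far as the arm can. A call with a gripper value outside its range is refused whole. The fingers move at their own pace and stop on an object; "force" is the grip in N (left out, the last holds). Time passes only in rows, so rows that do not move let the fingers close. It gives the time, the measured TCP pose, the force and the opening at its end, in the units of the state.
- manip.get_obs(): the state, without advancing time (a new reading comes with each control period).
- manip.snapshot(name): name is "side" or "top" or "wrist"; returns a dict with "frame" (400x640x3 uint8, red, green, blue), "depth" (400x640 float32, m along the optical axis (not along the pixel's ray), 0 where there is no reading), "camera_matrix" (3x3 intrinsics, pixels), "R" (3x3) and "t" (3): a world point X has camera coordinates R X + t; the wrist camera has in their place "tool_from_camera" (4x4, takes a point from camera to tool coordinates, whose origin is the TCP and whose axes are the flange's). Camera axes: x right, y down, z forward; pixel columns grow to the right and rows downward; lengths in m; the calibration is good to about 2 mm. The wrist camera is an equidistant fisheye: a pixel r from the principal point sees the ray r / f radians off the axis. A picture is of the moment at which its call begins: read the wrist's pose just before it.
- manip.close_job(): hands the job in, once; it reports no verdict.
The state is a dict: "time": time; "qpos": joint angles; "joint_velocities": joint speeds; "joint_torque": joint torques, N m; "tcp_pos": TCP position; "eef_rot": TCP orientation; "contact_force": force on the tool from outside, world axes, zero at the start; "moment": the same for the moment, N m; "width": finger opening in m.
Only numpy, scipy, OpenCV 4.12 (cv2) and the standard library are available. Lean on these libraries where they do the work, as an engineer would, in place of code of your own. Each camera call takes 0.05 s, during which the arm holds its last target.

## Working session

There is one attempt and no reset: what is moved stays moved. The work goes in short steps, Python scripts to look and compute and a tool call to move; the robot and the scene stay as the last step left them, time stands still between calls to the robot, and variables do not carry over. Pictures are saved under pics/ and viewed, and the job is handed in when it is done.

Besides the shell and the picture viewer there is one more tool, called after "Call:" by a JSON object that holds its "name" and its "arguments". servo_tool: Moves the arm, as the interface text tells. Its arguments: {"type":"object","properties":{"rows":{"type":"array","items":{"type":"object","properties":{"delta_pos":{"type":"array","items":{"type":"number"}},"rotation":{"type":"array","items":{"type":"number"}},"grip":{"type":"number"}}}},"force":{"type":"number"}},"required":["rows"]}

```bash
mkdir -p pics; ls
cat > h.py <<'E'
import numpy as np,cv2
from workcell import manip
from scipy.spatial.transform import Rotation as Ro
np.set_printoptions(precision=4,suppress=True)
def snap(n,fn):
    o=manip.get_obs(); s=manip.snapshot(n); cv2.imwrite('pics/'+fn+'.png',s['frame'][:,:,::-1]); np.savez('pics/'+fn+'.npz',**s, tcp=o['tcp_pos'],rot=o['eef_rot']); return s
def world(s,u,v,d=None):
    K=s['camera_matrix']; d=s['depth'][v,u] if d is None else d
    c=np.array([(u-K[0,2])/K[0,0]*d,(v-K[1,2])/K[1,1]*d,d]); return s['R'].T@(c-s['t'])
def proj(s,X):
    c=s['R']@np.array(X)+s['t']; p=s['camera_matrix']@c; return p[:2]/p[2]
def load(fn): return dict(np.load('pics/'+fn+'.npz'))
E
python3 - <<'E'
from h import *
print(manip.get_obs())
for n in ['side','top','wrist']:
    s=snap(n,n+'0'); print(n,{k:(v if np.size(v)<20 else np.shape(v)) for k,v in s.items()})
E
```

```text
pics
{'time': 0.0, 'qpos': array([-1.3042,  0.3339,  0.0399,  1.4663, -0.0134,  1.3433, -0.0585]), 'joint_velocities': array([-0.0012,  0.0006,  0.0002,  0.    , -0.0024,  0.0012,  0.0001]), 'joint_torque': array([  0.0001, -65.6374,   1.3353, -40.3787,  -0.0596,   0.0457,
         0.0002]), 'tcp_pos': array([0.2324, 0.6065, 0.2217]), 'eef_rot': array([-3.14  ,  0.0001,  2.7758]), 'contact_force': array([ 0.5061, -0.5293, -0.3701]), 'moment': array([-0.0481, -0.0016, -0.0352]), 'width': 0.08693711632787571}
side {'frame': (400, 640, 3), 'depth': (400, 640), 'camera_matrix': array([[410.8499,   0.    , 321.923 ],
       [  0.    , 410.8499, 204.3889],
       [  0.    ,   0.    ,   1.    ]]), 'R': array([[-0.8767, -0.481 , -0.0063],
       [-0.3477,  0.6427, -0.6827],
       [ 0.3324, -0.5963, -0.7307]]), 't': array([0.5854, 0.2754, 0.6726])}
top {'frame': (400, 640, 3), 'depth': (400, 640), 'camera_matrix': array([[424.675 ,   0.    , 317.9519],
       [  0.    , 424.675 , 199.5177],
       [  0.    ,   0.    ,   1.    ]]), 'R': array([[-0.0231, -0.9997,  0.0116],
       [-0.9949,  0.0218, -0.0983],
       [ 0.098 , -0.0139, -0.9951]]), 't': array([0.0833, 0.599 , 0.8825])}
wrist {'frame': (400, 640, 3), 'depth': (400, 640), 'camera_matrix': array([[309.7069,   0.    , 318.203 ],
       [  0.    , 309.7069, 201.2687],
       [  0.    ,   0.    ,   1.    ]]), 'tool_from_camera': array([[ 0.001 , -0.9663, -0.2576,  0.0703],
       [ 1.    ,  0.0007,  0.0012,  0.0001],
       [-0.001 , -0.2576,  0.9663, -0.1621],
       [ 0.    ,  0.    ,  0.    ,  1.    ]])}
```

View pics/side0.png

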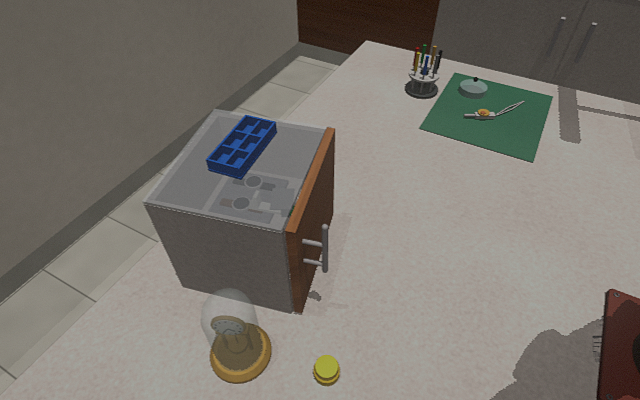

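View pics/top0.png

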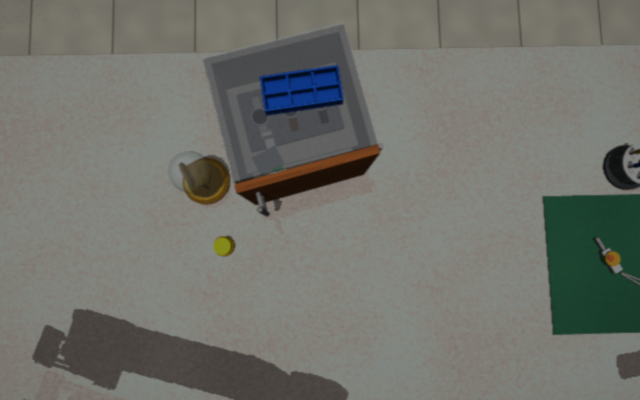

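View pics/wrist0.png

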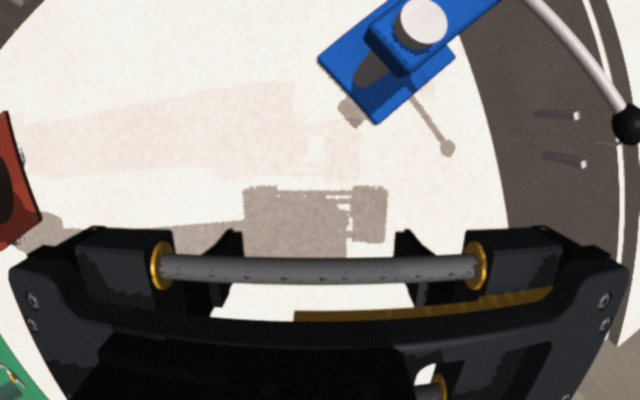

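Run:
```python
from h import *
s=load('top0')
for cam in ['top0','side0']:
    s=load(cam); K=s['camera_matrix']
    v,u=np.mgrid[0:400,0:640]; d=s['depth']
    c=np.stack([(u-K[0,2])/K[0,0]*d,(v-K[1,2])/K[1,1]*d,d],-1); W=(c-s['t'])@s['R']
    f=s['frame'].astype(int); r,g,b=f[...,0],f[...,1],f[...,2]
    ok=d>0
    br=ok&(r>g*1.5)&(r>60)&(abs(W[...,2]-.24)<.006)&(W[...,0]>.5)
    P=W[br]; rect=cv2.minAreaRect(P[:,:2].astype(np.float32)*1000); print(cam,'door top',br.sum(),P[:,2].mean(),rect,'\n',cv2.boxPoints(rect))
    bl=ok&(b>r*2)&(b>80)&(W[...,2]>.22)
    P=W[bl]; rect=cv2.minAreaRect(P[:,:2].astype(np.float32)*1000); print('tray',P[:,2].max(),rect)
    ye=ok&(r>150)&(g>150)&(b<90)&(W[...,2]<.05)&(W[...,2]>.025)
    P=W[ye]; print('pot',P[:,:2].min(0),P[:,:2].max(0),P[:,2].mean())
    top=ok&(abs(W[...,2]-.237)<.006)&(W[...,0]>.5)
    P=W[top];rect=cv2.minAreaRect(P[:,:2].astype(np.float32)*1000); print('all top',rect,cv2.boxPoints(rect))
    gn=ok&(g>r*1.3)&(g>b*1.2)&(W[...,2]>.15); print('green',gn.sum(),W[gn].mean(0), np.argwhere(gn).mean(0))
    # handle
    for z in (.17,.18,.19,.2):
        pass
s=load('top0'); print([ (x,world(s,*x)) for x in [(262,213),(260,208),(264,210),(266,206)]])
s=load('side0'); print([ (x,world(s,*x)) for x in [(325,226),(325,228),(325,240),(324,260)]])
```

```text
top0 door top 1357 0.24178117047981906 ((632.2628173828125, 89.00618743896484), (15.87672233581543, 244.81622314453125), 14.462170600891113) 
 [[594.0057 205.553 ]
 [655.1463 -31.5057]
 [670.52   -27.5406]
 [609.3793 209.5181]]
tray 0.2691653894266592 ((766.3794555664062, 95.45809173583984), (69.60826873779297, 132.81080627441406), 7.426424026489258)Traceback (most recent call last):
  File "<stdin>", line 14, in <module>
    return umr_minimum(a, axis, None, out, keepdims, initial, where)
ValueError: zero-size array to reduction operation minimum which has no identity
```

Run:
```python
from h import *
a=cv2.imread('pics/top0.png')[120:260,150:400]; b=cv2.imread('pics/side0.png')[110:390,140:360]
cv2.imwrite('pics/c1.png',cv2.resize(a,None,fx=3,fy=3)); cv2.imwrite('pics/c2.png',cv2.resize(b,None,fx=2.1,fy=2.1))
```

```text
(no output)
```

View pics/c1.png

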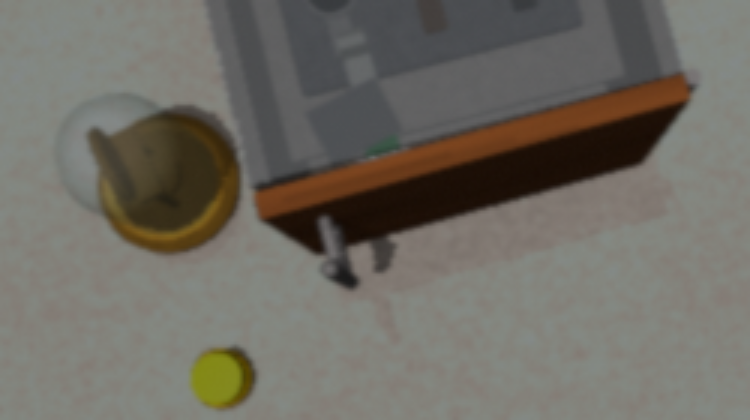

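View pics/c2.png

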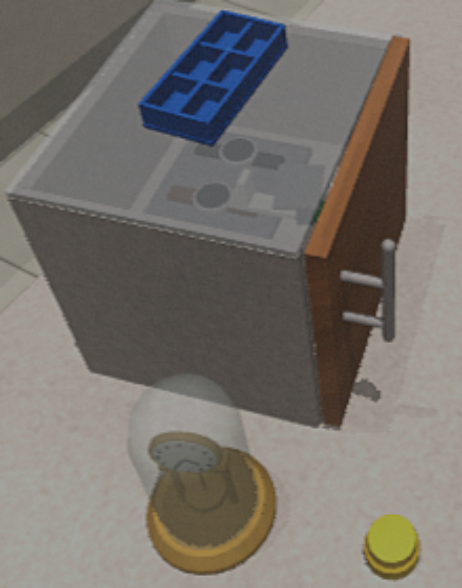

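Run:
```python
from h import *
for cam in ['top0','side0']:
    s=load(cam); K=s['camera_matrix']; print(cam,'campos',-s['R'].T@s['t'])
    v,u=np.mgrid[0:400,0:640]; d=s['depth']
    c=np.stack([(u-K[0,2])/K[0,0]*d,(v-K[1,2])/K[1,1]*d,d],-1); W=(c-s['t'])@s['R']
    f=s['frame'].astype(int); r,g,b=f[...,0],f[...,1],f[...,2]
    ok=d>0
    br=ok&(r>g*1.5)&(r>60)&(abs(W[...,2]-.24)<.006)&(W[...,0]>.5)
    P=W[br]; rect=cv2.minAreaRect(P[:,:2].astype(np.float32)*1000); print(cam,'door top',br.sum(),P[:,2].mean(),rect,'\n',cv2.boxPoints(rect))
    bl=ok&(b>r*2)&(b>80)&(W[...,2]>.22)
    P=W[bl]; rect=cv2.minAreaRect(P[:,:2].astype(np.float32)*1000); print('tray',P[:,2].max(),rect)
    ye=ok&(r>110)&(g>110)&(b<90)&(W[...,2]<.05)&(W[...,2]>.02)
    P=W[ye]; print('pot',len(P), len(P) and (P[:,:2].min(0),P[:,:2].max(0),P[:,2].mean()))
    top=ok&(abs(W[...,2]-.237)<.007)&(W[...,0]>.5)
    P=W[top];rect=cv2.minAreaRect(P[:,:2].astype(np.float32)*1000); print('all top',rect,cv2.boxPoints(rect))
    gn=ok&(g>r*1.2)&(g>b*1.1)&(W[...,2]>.15); print('green',gn.sum(),W[gn].mean(0) if gn.sum() else 0, np.argwhere(gn).mean(0))
    # handle pts: grey, in front of door
    hx=np.array([.605,.207]); 
    m=ok&(abs(W[...,2]-.17)<.07)&(W[...,0]<.61)&(W[...,0]>.53)&(W[...,1]<.22)&(W[...,1]>.1)&(abs(r-g)<25)
    for x in np.argwhere(m)[::8]: print(x[::-1],W[x[0],x[1]],end=';')
    cl=ok&(W[...,1]>.2)&(W[...,1]<.4)&(W[...,0]>.55)&(W[...,0]<.75)&(W[...,2]>.01)&(W[...,2]<.17); 
    cl&=(r>b*1.3)
    P=W[cl]; print('\nclock',len(P),P.min(0),P.max(0),P.mean(0))
```

```text
top0 campos [0.5114 0.0825 0.9361]
top0 door top 1357 0.24178117047981906 ((632.2628173828125, 89.00618743896484), (15.87672233581543, 244.81622314453125), 14.462170600891113) 
 [[594.0057 205.553 ]
 [655.1463 -31.5057]
 [670.52   -27.5406]
 [609.3793 209.5181]]
tray 0.2691653894266592 ((766.3794555664062, 95.45809173583984), (69.60826873779297, 132.81080627441406), 7.426424026489258)
pot 234 (array([ 0.446 , -0.5684]), array([0.5234, 0.2941]), np.float64(0.031377643739460365))
all top ((724.8594360351562, 111.26934814453125), (281.4198303222656, 257.72930908203125), 15.8691987991333) [[554.2752 196.7468]
 [624.7492 -51.1601]
 [895.4437  25.7919]
 [824.9697 273.6988]]
green 38 [0.6335 0.1388 0.2389] [168.3684 277.4474]
[274 183] [0.6099 0.1453 0.233 ];[266 185] [0.6065 0.1584 0.2357];[274 185] [0.609  0.147  0.2152];[269 186] [0.6073 0.1554 0.2161];[259 187] [0.6035 0.1701 0.2352];[267 187] [0.6062 0.1593 0.212 ];[275 187] [0.6093 0.1478 0.1862];[263 188] [0.6045 0.1661 0.2129];[272 188] [0.6081 0.1535 0.1825];[254 189] [0.6011 0.1793 0.2287];[262 189] [0.6039 0.1688 0.2043];[270 189
[... 8628 characters left out ...]
3] [0.603  0.2109 0.1364];[301 273] [0.5982 0.1958 0.1199];[295 274] [0.6007 0.209  0.1327];[303 274] [0.6004 0.187  0.1037];[297 275] [0.5967 0.2095 0.1335];[291 276] [0.6068 0.212  0.1266];[299 276] [0.5956 0.2059 0.1266];[294 277] [0.6015 0.2114 0.1268];[302 277] [0.5993 0.1922 0.1025];[297 278] [0.5976 0.209  0.1236];[292 279] [0.6055 0.212  0.1189];[300 279] [0.5968 0.2021 0.1118];[296 280] [0.5995 0.2096 0.1172];[292 281] [0.6071 0.2103 0.1094];[300 281] [0.5964 0.203  0.1074];[297 282] [0.5975 0.2102 0.1135];[295 283] [0.6018 0.21   0.1071];[293 284] [0.6042 0.2124 0.1055];[294 285] [0.6037 0.2107 0.1005];
clock 3181 [0.5947 0.2    0.01  ] [0.6939 0.3684 0.1695] [0.6226 0.3148 0.0723]
```

```bash
cat >> h.py <<'E'
YAW=np.deg2rad(14.47); H=np.array([.6714,-.0300]); 
def dirs(th): # door x (into), y (to free edge) at angle th ; opens ccw
    a=YAW+th; return np.array([np.cos(a),np.sin(a)]),np.array([-np.sin(a),np.cos(a)])
def dp(th,x,y): ex,ey=dirs(th); return H+x*ex+y*ey
def plan(target,yaw,n,start=None,grip=None):
    """print n rows from the current (or start) tool pose to target, tool straight down."""
    o=manip.get_obs(); p,r=(o['tcp_pos'],o['eef_rot']) if start is None else start
    R0=Ro.from_euler('xyz',r); R1=Ro.from_euler('xyz',[np.pi,0,yaw])
    rv=(R0.inv()*R1).as_rotvec()/n; 
    for i in range(n):
        R=R0*Ro.from_rotvec(rv*i); d=R.inv().apply((np.array(target)-p)/n)
        print([round(float(a),4) for a in d],[round(float(a),4) for a in rv])
E
python3 - <<'E'
from h import *
for c in ['top0','side0']:
    s=load(c); im=s['frame'][:,:,::-1].copy()
    for x,y in [(0,0),(220,0),(220,250),(0,250),(-16,250),(-16,0),(-51,220)]:
        p=dp(0,x/1e3,y/1e3); z=.24 if x>-50 else .232
        q=proj(s,[*p,z]); cv2.circle(im,(round(q[0]),round(q[1])),2,(255,0,255),-1)
    cv2.imwrite(f'pics/ov_{c}.png',im)
s=load('side0');print([world(s,*p) for p in [(326,368),(326,360),(240,350)]])
h=dp(0,-.051,.22);print(h)
plan([h[0]-.03,h[1]+.0,.30],np.pi+YAW,12)
E
```

```text
[array([0.5061, 0.2807, 0.0297]), array([0.5121, 0.2696, 0.0302]), array([0.619 , 0.3398, 0.0923])]
[0.567  0.1703]
[-0.0367, -0.0249, -0.0065] [-0.0001, -0.0, -0.0515]
[-0.0354, -0.0267, -0.0065] [-0.0001, -0.0, -0.0515]
[-0.034, -0.0285, -0.0065] [-0.0001, -0.0, -0.0515]
[-0.0324, -0.0302, -0.0065] [-0.0001, -0.0, -0.0515]
[-0.0308, -0.0319, -0.0065] [-0.0001, -0.0, -0.0515]
[-0.0292, -0.0334, -0.0065] [-0.0001, -0.0, -0.0515]
[-0.0274, -0.0349, -0.0065] [-0.0001, -0.0, -0.0515]
[-0.0256, -0.0362, -0.0065] [-0.0001, -0.0, -0.0515]
[-0.0237, -0.0375, -0.0065] [-0.0001, -0.0, -0.0515]
[-0.0217, -0.0387, -0.0065] [-0.0001, -0.0, -0.0515]
[-0.0197, -0.0397, -0.0065] [-0.0001, -0.0, -0.0515]
[-0.0176, -0.0407, -0.0065] [-0.0001, -0.0, -0.0515]
```

View pics/ov_top0.png

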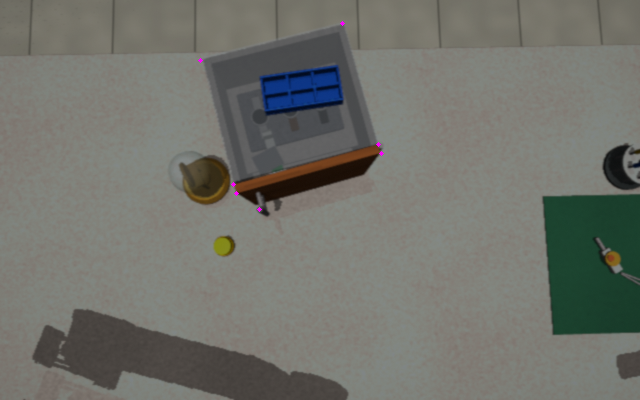

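View pics/ov_side0.png

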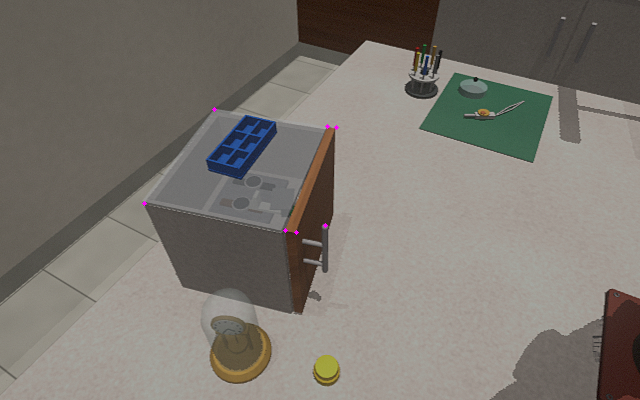

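Call:
{"name": "servo_tool", "arguments": {"rows": [{"delta_pos": [-0.037, -0.025, -0.013], "rotation": [0, 0, -0.0515], "grip": 0.04}, {"delta_pos": [-0.035, -0.027, -0.013], "rotation": [0, 0, -0.0515], "grip": 0.04}, {"delta_pos": [-0.034, -0.0285, -0.013], "rotation": [0, 0, -0.0515], "grip": 0.04}, {"delta_pos": [-0.0325, -0.03, -0.013], "rotation": [0, 0, -0.0515], "grip": 0.04}, {"delta_pos": [-0.031, -0.032, -0.013], "rotation": [0, 0, -0.0515], "grip": 0.04}, {"delta_pos": [-0.029, -0.0335, -0.013], "rotation": [0, 0, -0.0515], "grip": 0.04}, {"delta_pos": [-0.0275, -0.035, 0], "rotation": [0, 0, -0.0515], "grip": 0.04}, {"delta_pos": [-0.0255, -0.036, 0], "rotation": [0, 0, -0.0515], "grip": 0.04}, {"delta_pos": [-0.0235, -0.0375, 0], "rotation": [0, 0, -0.0515], "grip": 0.04}, {"delta_pos": [-0.0215, -0.0385, 0], "rotation": [0, 0, -0.0515], "grip": 0.04}], "force": 20}}

```text
time: 1.4
tcp_pos: [0.4864, 0.2418, 0.3004]
eef_rot: [-3.142, -0.0, -2.991]
contact_force: [0.2, 0.3, -1.0]
width: 0.04
```

Run:
```python
from h import *
print(manip.get_obs()['qpos'])
h=[.567,.171]
plan([h[0],h[1],.29],np.pi+YAW,4)
```

```text
[-0.8195  0.0789  0.2967  1.6167 -0.0233  1.4497  1.2009]
[-0.0173, -0.0205, 0.0026] [0.0, -0.0, -0.0254]
[-0.0167, -0.021, 0.0026] [0.0, -0.0, -0.0254]
[-0.0162, -0.0214, 0.0026] [0.0, -0.0, -0.0254]
[-0.0157, -0.0218, 0.0026] [0.0, -0.0, -0.0254]
```

Call:
{"name": "servo_tool", "arguments": {"rows": [{"delta_pos": [-0.0173, -0.0205, 0.0026], "rotation": [0, 0, -0.0254], "grip": 0.04}, {"delta_pos": [-0.0167, -0.021, 0.0026], "rotation": [0, 0, -0.0254], "grip": 0.04}, {"delta_pos": [-0.0162, -0.0214, 0.0026], "rotation": [0, 0, -0.0254], "grip": 0.04}, {"delta_pos": [-0.0157, -0.0218, 0.0026], "rotation": [0, 0, -0.0254], "grip": 0.04}, {"delta_pos": [0, 0, 0], "rotation": [0, 0, 0], "grip": 0.04}]}}

```text
time: 2.02
tcp_pos: [0.5672, 0.1701, 0.2895]
eef_rot: [-3.14, -0.001, -2.894]
contact_force: [-0.5, 0.5, 0.1]
width: 0.04
```

Run:
```python
from h import *
o=manip.get_obs(); s=snap('wrist','w1')
s=snap('side','side1')
h=[.567,.171]
plan([h[0],h[1],.205],np.pi+YAW,4)
a=cv2.imread('pics/side1.png')[60:330,140:440]; cv2.imwrite('pics/s1c.png',cv2.resize(a,None,fx=2.2,fy=2.2))
```

```text
[-0.0002, -0.0005, 0.0212] [0.0, -0.0002, -0.0005]
[-0.0002, -0.0005, 0.0212] [0.0, -0.0002, -0.0005]
[-0.0002, -0.0005, 0.0212] [0.0, -0.0002, -0.0005]
[-0.0002, -0.0005, 0.0212] [0.0, -0.0002, -0.0005]
```

View pics/w1.png

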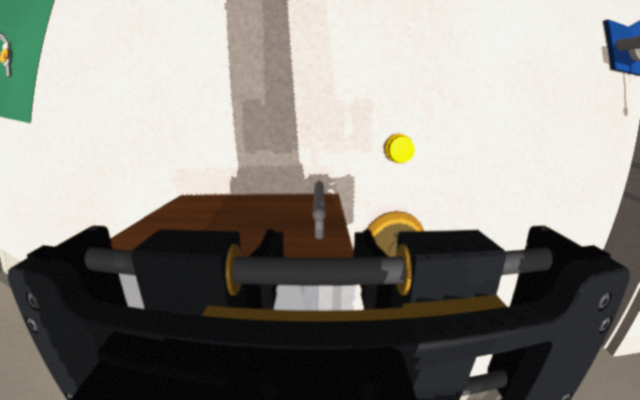

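View pics/s1c.png

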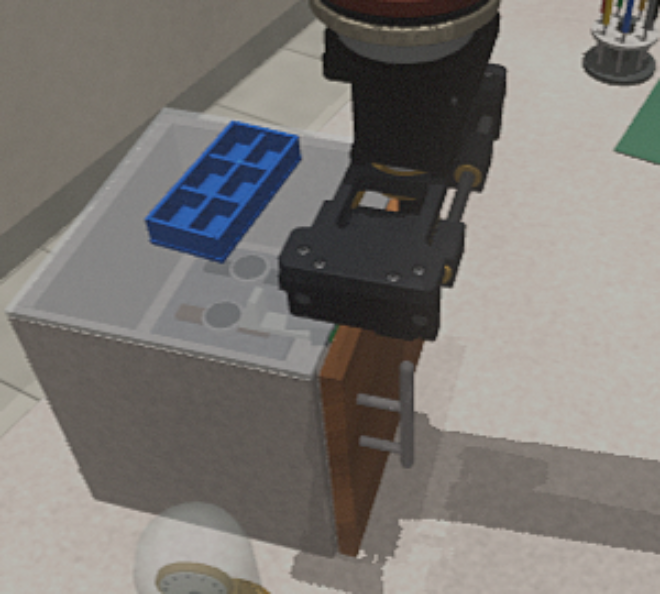

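Call:
{"name": "servo_tool", "arguments": {"rows": [{"delta_pos": [-0.0002, -0.0005, 0.021], "rotation": [0, 0, 0], "grip": 0.04}, {"delta_pos": [-0.0002, -0.0005, 0.021], "rotation": [0, 0, 0], "grip": 0.04}, {"delta_pos": [0, 0, 0.021], "rotation": [0, 0, 0], "grip": 0.04}, {"delta_pos": [0, 0, 0.021], "rotation": [0, 0, 0], "grip": 0.04}, {"delta_pos": [0, 0, 0.004], "rotation": [0, 0, 0], "grip": 0.04}, {"delta_pos": [0, 0, 0], "rotation": [0, 0, 0], "grip": 0.0}, {"delta_pos": [0, 0, 0], "rotation": [0, 0, 0], "grip": 0.0}, {"delta_pos": [0, 0, 0], "rotation": [0, 0, 0], "grip": 0.0}, {"delta_pos": [0, 0, 0], "rotation": [0, 0, 0], "grip": 0.0}], "force": 20}}

```text
time: 3.25
tcp_pos: [0.5676, 0.1704, 0.2027]
eef_rot: [-3.14, 0.001, -2.892]
contact_force: [-1.6, 3.4, 1.1]
width: 0.0096
```

```bash
cat >> h.py <<'E'
def arc(x,y,th0,th1,n,dz=0,follow=1.0,yaw0=None):
    """rows for tool following a door-fixed point (x,y) from th0 to th1, tool yaw turning by follow*dth"""
    ds=[]
    o=manip.get_obs(); yaw=o['eef_rot'][2] if yaw0 is None else yaw0
    ts=np.linspace(th0,th1,n+1)
    for a,b in zip(ts[:-1],ts[1:]):
        d=dp(b,x,y)-dp(a,x,y); c,s=np.cos(yaw),np.sin(yaw)
        # tool x=(c,s), tool y=(s,-c), tool z=down
        print([round(float(v),4) for v in (d[0]*c+d[1]*s, d[0]*s-d[1]*c, -dz/n)],[0,0,round(float(-follow*(b-a)),4)])
        yaw+=follow*(b-a)
E
python3 - <<'E'
from h import *
print(manip.get_obs())
arc(-.051,.22,0,.28,14)
E
```

```text
{'time': 3.25, 'qpos': array([-0.6814,  0.232 ,  0.3709,  1.6549, -0.086 ,  1.2701,  1.5267]), 'joint_velocities': array([ 0.0006,  0.0001,  0.0037, -0.0002, -0.0117,  0.0023,  0.0009]), 'joint_torque': array([ -2.8573, -51.1347,   1.4564, -38.7789,  -0.3302,   0.1817,
        -0.0329]), 'tcp_pos': array([0.5676, 0.1704, 0.2027]), 'eef_rot': array([-3.1404,  0.001 , -2.8915]), 'contact_force': array([-1.5697,  3.3533,  1.0746]), 'moment': array([ 0.8552,  0.4122, -0.006 ]), 'width': 0.009643311050014959}
[0.0044, -0.0011, 0.0] [0, 0, -0.02]
[0.0044, -0.0011, 0.0] [0, 0, -0.02]
[0.0044, -0.0011, 0.0] [0, 0, -0.02]
[0.0044, -0.0011, 0.0] [0, 0, -0.02]
[0.0044, -0.0011, 0.0] [0, 0, -0.02]
[0.0044, -0.0011, 0.0] [0, 0, -0.02]
[0.0044, -0.0011, 0.0] [0, 0, -0.02]
[0.0044, -0.0011, 0.0] [0, 0, -0.02]
[0.0044, -0.0011, 0.0] [0, 0, -0.02]
[0.0044, -0.0011, 0.0] [0, 0, -0.02]
[0.0044, -0.0011, 0.0] [0, 0, -0.02]
[0.0044, -0.0011, 0.0] [0, 0, -0.02]
[0.0044, -0.0011, 0.0] [0, 0, -0.02]
[0.0044, -0.0011, 0.0] [0, 0, -0.02]
```

Call:
{"name": "servo_tool", "arguments": {"rows": [{"delta_pos": [0.0044, -0.0011, 0], "rotation": [0, 0, -0.02], "grip": 0}, {"delta_pos": [0.0044, -0.0011, 0], "rotation": [0, 0, -0.02], "grip": 0}, {"delta_pos": [0.0044, -0.0011, 0], "rotation": [0, 0, -0.02], "grip": 0}, {"delta_pos": [0.0044, -0.0011, 0], "rotation": [0, 0, -0.02], "grip": 0}, {"delta_pos": [0.0044, -0.0011, 0], "rotation": [0, 0, -0.02], "grip": 0}, {"delta_pos": [0.0044, -0.0011, 0], "rotation": [0, 0, -0.02], "grip": 0}, {"delta_pos": [0.0044, -0.0011, 0], "rotation": [0, 0, -0.02], "grip": 0}, {"delta_pos": [0.0044, -0.0011, 0], "rotation": [0, 0, -0.02], "grip": 0}, {"delta_pos": [0.0044, -0.0011, 0], "rotation": [0, 0, -0.02], "grip": 0}, {"delta_pos": [0.0044, -0.0011, 0], "rotation": [0, 0, -0.02], "grip": 0}]}}

```text
time: 4.5
tcp_pos: [0.5295, 0.1457, 0.2026]
eef_rot: [-3.141, 0.001, -2.69]
contact_force: [4.0, -2.9, 3.6]
width: 0.0091
```

Call:
{"name": "servo_tool", "arguments": {"rows": [{"delta_pos": [0.0033, -0.0008, 0], "rotation": [0, 0, -0.015], "grip": 0}, {"delta_pos": [0.0022, -0.0005, 0], "rotation": [0, 0, -0.01], "grip": 0}, {"delta_pos": [0, 0, 0], "rotation": [0, 0, 0], "grip": 0}]}}

```text
time: 4.88
tcp_pos: [0.5251, 0.142, 0.2026]
eef_rot: [-3.141, 0.001, -2.666]
contact_force: [3.4, -3.4, 2.3]
width: 0.0093
```

Run:
```python
from h import *
print(manip.get_obs()['contact_force'],[dp(t,-.051,.22) for t in (0.2,.22,.24,.26)])
```

```text
[ 3.365  -3.3921  2.2649] [array([0.5293, 0.1456]), array([0.5259, 0.1427]), array([0.5224, 0.1397]), array([0.5191, 0.1367])]
```

Call:
{"name": "servo_tool", "arguments": {"rows": [{"delta_pos": [0.0022, -0.0005, 0], "rotation": [0, 0, -0.01], "grip": 0}, {"delta_pos": [0.0022, -0.0005, 0], "rotation": [0, 0, -0.01], "grip": 0}, {"delta_pos": [0, 0, 0], "rotation": [0, 0, 0], "grip": 0}]}}

```text
time: 5.25
tcp_pos: [0.5224, 0.1396, 0.2026]
eef_rot: [-3.141, 0.003, -2.645]
contact_force: [6.7, -2.3, 0.6]
width: 0.0095
```

Call:
{"name": "servo_tool", "arguments": {"rows": [{"delta_pos": [0.0011, -0.0003, 0], "rotation": [0, 0, -0.005], "grip": 0}, {"delta_pos": [0.0011, -0.0003, 0], "rotation": [0, 0, -0.005], "grip": 0}, {"delta_pos": [0, 0, 0], "rotation": [0, 0, 0], "grip": 0}]}}

```text
time: 5.62
tcp_pos: [0.5221, 0.1394, 0.2027]
eef_rot: [-3.141, 0.006, -2.635]
contact_force: [14.2, 2.3, -6.4]
width: 0.0093
```

Call:
{"name": "servo_tool", "arguments": {"rows": [{"delta_pos": [-0.0035, 0.0008, 0], "rotation": [0, 0, 0.01], "grip": 0}, {"delta_pos": [0, 0, 0], "rotation": [0, 0, 0], "grip": 0}, {"delta_pos": [0, 0, 0], "rotation": [0, 0, 0], "grip": 0.035}, {"delta_pos": [0, 0, 0], "rotation": [0, 0, 0], "grip": 0.035}, {"delta_pos": [0, 0, -0.015], "rotation": [0, 0, 0], "grip": 0.035}, {"delta_pos": [0, 0, -0.03], "rotation": [0, 0, 0], "grip": 0.035}, {"delta_pos": [0, 0, -0.03], "rotation": [0, 0, 0], "grip": 0.02}, {"delta_pos": [0, 0, -0.03], "rotation": [0, 0, 0], "grip": 0}]}}

```text
time: 6.62
tcp_pos: [0.5223, 0.1409, 0.3092]
eef_rot: [3.141, 0.001, -2.645]
contact_force: [-0.2, -0.7, 1.0]
width: 0.0222
```

Run:
```python
from h import *
snap('side','side2'); snap('top','top2'); snap('wrist','w2')
a=cv2.imread('pics/side2.png')[110:330,180:400]; cv2.imwrite('pics/s2c.png',cv2.resize(a,None,fx=2.7,fy=2.7,interpolation=cv2.INTER_CUBIC))
a=cv2.imread('pics/top2.png')[120:240,210:400]; cv2.imwrite('pics/t2c.png',cv2.resize(a,None,fx=4,fy=4,interpolation=cv2.INTER_CUBIC))
```

```text
(no output)
```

View pics/s2c.png

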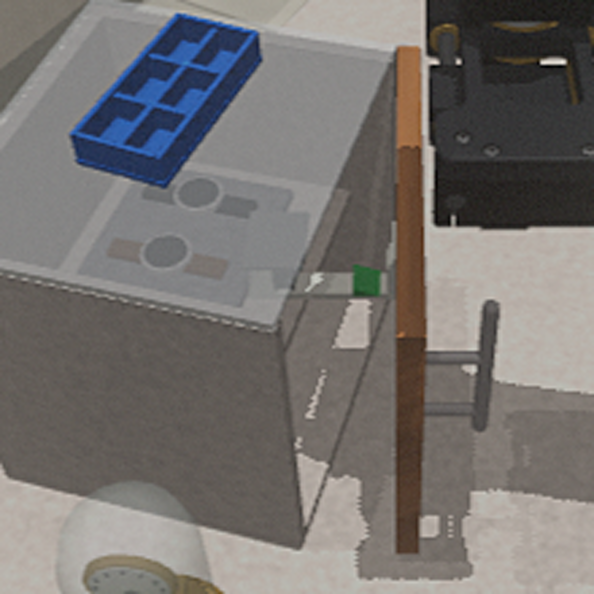

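View pics/t2c.png

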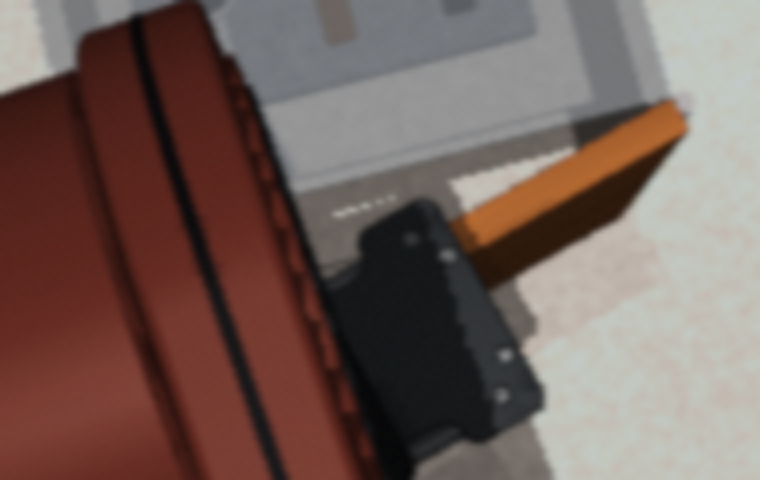

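View pics/w2.png

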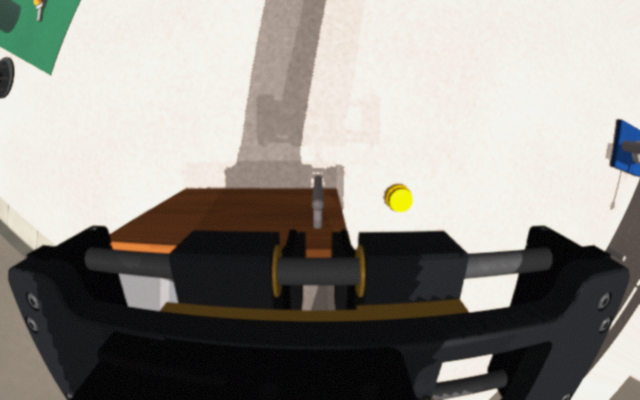

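Run:
```python
from h import *
s=load('side2'); K=s['camera_matrix']
v,u=np.mgrid[0:400,0:640]; d=s['depth']
c=np.stack([(u-K[0,2])/K[0,0]*d,(v-K[1,2])/K[1,1]*d,d],-1); W=(c-s['t'])@s['R']
f=s['frame'].astype(int); r,g,b=f[...,0],f[...,1],f[...,2]
ok=d>0
br=ok&(r>g*1.4)&(r>60)&(abs(W[...,2]-.24)<.006)&(W[...,0]>.5)&(W[...,0]<.68)
P=W[br]; rect=cv2.minAreaRect(P[:,:2].astype(np.float32)*1000); print(br.sum(),rect,cv2.boxPoints(rect))
vx,vy,_,_=cv2.fitLine(P[:,:2].astype(np.float32),cv2.DIST_HUBER,0,.01,.01).ravel(); th=np.arctan2(-vx,vy)-YAW; th=(th+np.pi/2)%np.pi-np.pi/2; print('theta',th)
print('mean off inner face', np.mean((P[:,:2]-H)@dirs(th)[0]))
gn=ok&(g>r*1.3)&(g>b*1.2)&(W[...,2]>.15)&(W[...,2]<.3)&(W[...,0]>.5)
ex,ey=dirs(th); print(dp(th,.02,.175))
for i in np.argwhere(gn):
    p=W[i[0],i[1]]; q=p[:2]-H; print(i[::-1],np.round(1e3*np.array([q@ex,q@ey,p[2]]),1),f[i[0],i[1]])
```

```text
932 ((605.51806640625, 78.98316955566406), (14.050185203552246, 246.0404510498047), 28.274213790893555) [[541.0574 183.9982]
 [657.6048 -32.6873]
 [669.9787 -26.0319]
 [553.4313 190.6537]]
theta 0.23945254174052044
mean off inner face -0.0062184592255461425
[0.6064 0.1337]
[311 208] [ 25.6 167.5 204. ] [44 92 52]
[312 208] [ 24.1 166.3 202.7] [42 94 52]
[311 209] [ 25.6 168.3 202.5] [53 94 60]
[312 209] [ 24.  168.8 203.1] [44 97 56]
[313 209] [ 22.4 168.3 202.6] [43 95 50]
[314 209] [ 20.9 167.6 201.8] [42 97 51]
[315 209] [ 19.3 166.6 200.7] [41 96 51]
[316 209] [ 17.8 166.7 200.8] [43 93 52]
[311 210] [ 25.5 170.9 203. ] [53 92 60]
[312 210] [ 23.9 171.  203.2] [43 93 52]
[313 210] [ 22.4 169.8 201.8] [47 96 55]
[314 210] [ 20.9 169.4 201.4] [47 93 52]
[315 210] [ 19.2 170.1 202.2] [51 96 56]
[316 210] [ 17.7 168.1 200. ] [46 96 54]
[317 210] [ 16.2 168.  199.9] [46 97 55]
[318 210] [ 14.6 166.8 198.6] [39 95 49]
[319 210] [ 13.  166.5 198.2] [38 93 48]
[320 210] [ 11.4 166.2 198. ] [53 93 57]
[311 211] [ 25.4 173.5 203.6] [ 66 102  69]
[312 211] [ 23.9 172.2 202.1] [44 94 52]
[31
[... 2887 characters left out ...]

[313 218] [ 22.1 184.6 199.5] [35 61 39]
[314 218] [ 20.5 185.5 200.6] [38 64 38]
[315 218] [ 18.9 186.2 201.4] [40 78 44]
[316 218] [ 17.4 185.6 200.7] [41 85 47]
[317 218] [ 15.9 184.4 199.3] [41 89 49]
[318 218] [ 14.3 184.3 199.2] [42 93 52]
[319 218] [ 12.8 182.5 197.1] [36 91 48]
[320 218] [ 11.2 183.5 198.3] [ 74 107  76]
[311 219] [ 25.2 185.7 198.4] [52 69 51]
[312 219] [ 23.7 184.8 197.4] [47 68 47]
[313 219] [ 22.1 186.2 198.9] [51 71 51]
[314 219] [ 20.5 186.2 199. ] [48 68 48]
[315 219] [ 18.9 186.7 199.6] [51 71 52]
[316 219] [ 17.5 184.8 197.4] [51 69 51]
[317 219] [ 15.9 185.5 198.3] [52 69 53]
[318 219] [ 14.3 185.3 197.9] [56 75 54]
[319 219] [ 12.7 187.3 200.4] [53 86 57]
```

Run:
```python
from h import *
t=dp(.2395,.020,.176); print(t, manip.get_obs()['width'])
plan([*t,.30],np.pi+YAW+.2395,4)
```

```text
[0.6059 0.1346] 0.010659293676480603
[-0.0174, -0.0113, 0.0024] [0.0, 0.0009, 0.001]
[-0.0174, -0.0112, 0.0024] [0.0, 0.0009, 0.001]
[-0.0174, -0.0112, 0.0024] [0.0, 0.0009, 0.001]
[-0.0175, -0.0112, 0.0024] [0.0, 0.0009, 0.001]
```

Call:
{"name": "servo_tool", "arguments": {"rows": [{"delta_pos": [-0.0174, -0.0112, 0], "rotation": [0, 0, 0.001], "grip": 0}, {"delta_pos": [-0.0174, -0.0112, 0], "rotation": [0, 0, 0.001], "grip": 0}, {"delta_pos": [-0.0174, -0.0112, 0], "rotation": [0, 0, 0.001], "grip": 0}, {"delta_pos": [-0.0174, -0.0112, 0], "rotation": [0, 0, 0.001], "grip": 0}, {"delta_pos": [0, 0, 0.01], "rotation": [0, 0, 0], "grip": 0}, {"delta_pos": [0, 0, 0], "rotation": [0, 0, 0], "grip": 0}]}}

```text
time: 7.52
tcp_pos: [0.6037, 0.1342, 0.2955]
eef_rot: [3.141, -0.003, -2.65]
contact_force: [-1.1, 0.3, 0.2]
width: 0.0002
```

Run:
```python
from h import *
t=dp(.2395,.020,.176); o=manip.get_obs(); q=o['tcp_pos'][:2]-H; ex,ey=dirs(.2395); print(o['contact_force'],q@ex,q@ey,o['width'])
plan([*t,.225],np.pi+YAW+.2395,4)
s=snap('side','side3');a=cv2.imread('pics/side3.png')[90:310,180:400]; cv2.imwrite('pics/s3c.png',cv2.resize(a,None,fx=2.7,fy=2.7,interpolation=cv2.INTER_CUBIC))
```

```text
[-1.0583  0.3332  0.1911] 0.017952488533621174 0.1767175701967162 0.00015142030630820865
[-0.0006, -0.0002, 0.0176] [0.0002, -0.0007, -0.0]
[-0.0006, -0.0002, 0.0176] [0.0002, -0.0007, -0.0]
[-0.0005, -0.0002, 0.0176] [0.0002, -0.0007, -0.0]
[-0.0005, -0.0002, 0.0176] [0.0002, -0.0007, -0.0]
```

View pics/s3c.png

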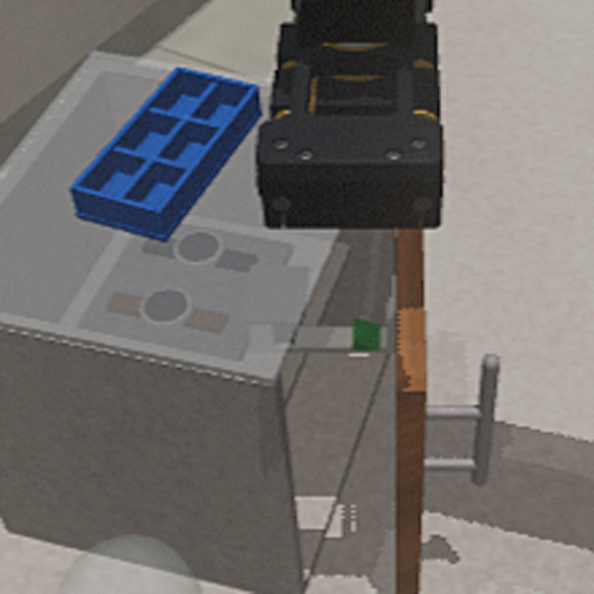

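Call:
{"name": "servo_tool", "arguments": {"rows": [{"delta_pos": [-0.0015, 0, 0.0175], "rotation": [0, -0.001, 0], "grip": 0}, {"delta_pos": [-0.001, 0, 0.0175], "rotation": [0, -0.001, 0], "grip": 0}, {"delta_pos": [0, 0, 0.0175], "rotation": [0, 0, 0], "grip": 0}, {"delta_pos": [0, 0, 0.0175], "rotation": [0, 0, 0], "grip": 0}, {"delta_pos": [0, 0, 0], "rotation": [0, 0, 0], "grip": 0}]}}

```text
time: 8.2
tcp_pos: [0.6064, 0.1352, 0.2252]
eef_rot: [3.141, -0.001, -2.65]
contact_force: [-0.1, 0.1, 0.8]
width: -0.0001
```

```bash
cat >> h.py <<'E'
def st(th=.2395):
    o=manip.get_obs(); q=o['tcp_pos'][:2]-H; ex,ey=dirs(th); print('t',o['time'],'F',o['contact_force'],'door x,y',q@ex,q@ey,'z',o['tcp_pos'][2],'rot',o['eef_rot'],'J',o['qpos'])
E
python3 -c "
from h import *
st()"
```

```text
t 8.2 F [-0.0844  0.0675  0.8176] door x,y 0.0207472503377472 0.17635946945879097 z 0.2251808460693442 rot [ 3.1412 -0.001  -2.6498] J [-0.6029  0.2824  0.3871  1.5511 -0.1087  1.3304  1.8589]
```

Now down to just above the pad (~0.203), with force checks.

Call:
{"name": "servo_tool", "arguments": {"rows": [{"delta_pos": [0, 0, 0.009], "rotation": [0, 0, 0], "grip": 0}, {"delta_pos": [0, 0, 0.006], "rotation": [0, 0, 0], "grip": 0}, {"delta_pos": [0, 0, 0.003], "rotation": [0, 0, 0], "grip": 0}, {"delta_pos": [0, 0, 0], "rotation": [0, 0, 0], "grip": 0}]}}

```text
time: 8.7
tcp_pos: [0.6073, 0.1354, 0.2091]
eef_rot: [3.142, 0.002, -2.65]
contact_force: [0.0, -0.5, -0.4]
width: 0.0001
```

Call:
{"name": "servo_tool", "arguments": {"rows": [{"delta_pos": [0, 0, 0.0015], "rotation": [0, 0, 0], "grip": 0}, {"delta_pos": [0, 0, 0.001], "rotation": [0, 0, 0], "grip": 0}, {"delta_pos": [0, 0, 0], "rotation": [0, 0, 0], "grip": 0}]}}

```text
time: 9.07
tcp_pos: [0.6073, 0.1354, 0.2066]
eef_rot: [-3.142, 0.002, -2.65]
contact_force: [-0.1, 0.1, -0.4]
width: 0.0004
```

Call:
{"name": "servo_tool", "arguments": {"rows": [{"delta_pos": [0, 0, 0.001], "rotation": [0, 0, 0], "grip": 0}, {"delta_pos": [0, 0, 0.001], "rotation": [0, 0, 0], "grip": 0}, {"delta_pos": [0, 0, 0], "rotation": [0, 0, 0], "grip": 0}]}}

```text
time: 9.45
tcp_pos: [0.6073, 0.1354, 0.2045]
eef_rot: [3.142, 0.002, -2.65]
contact_force: [0.1, 0.7, -0.5]
width: 0.0003
```

```bash
python3 -c "
from h import *
st()"
```

```text
t 9.45 F [ 0.1472  0.6957 -0.5311] door x,y 0.02163169830233379 0.17609647703179984 z 0.20452473891063605 rot [ 3.1416  0.0018 -2.6498] J [-0.6008  0.294   0.3846  1.5798 -0.1139  1.2882  1.8631]
```

Call:
{"name": "servo_tool", "arguments": {"rows": [{"delta_pos": [0, 0, 0.001], "rotation": [0, 0, 0], "grip": 0}, {"delta_pos": [0, 0, 0.001], "rotation": [0, 0, 0], "grip": 0}, {"delta_pos": [0, 0, 0], "rotation": [0, 0, 0], "grip": 0}]}}

```text
time: 9.82
tcp_pos: [0.6076, 0.1355, 0.2032]
eef_rot: [-3.141, 0.003, -2.65]
contact_force: [-0.4, 0.2, 6.2]
width: 0.0004
```

Call:
{"name": "servo_tool", "arguments": {"rows": [{"delta_pos": [0, 0, 0.001], "rotation": [0, 0, 0], "grip": 0}, {"delta_pos": [0, 0, 0.001], "rotation": [0, 0, 0], "grip": 0}, {"delta_pos": [0, 0, 0], "rotation": [0, 0, 0], "grip": 0}]}}

```text
time: 10.2
tcp_pos: [0.6079, 0.1354, 0.2014]
eef_rot: [-3.141, 0.003, -2.65]
contact_force: [0.2, -0.4, 7.3]
width: 0.0006
```

Call:
{"name": "servo_tool", "arguments": {"rows": [{"delta_pos": [0, 0, 0.001], "rotation": [0, 0, 0], "grip": 0}, {"delta_pos": [0, 0, 0.001], "rotation": [0, 0, 0], "grip": 0}, {"delta_pos": [0, 0, 0], "rotation": [0, 0, 0], "grip": 0}]}}

```text
time: 10.58
tcp_pos: [0.6082, 0.1354, 0.1999]
eef_rot: [-3.141, 0.004, -2.65]
contact_force: [0.6, -0.8, 8.9]
width: 0.0008
```

```bash
python3 -c "
from h import *
st()"
```

```text
t 10.575 F [ 0.5789 -0.8226  8.853 ] door x,y 0.02243661670893765 0.17566119399340294 z 0.19988297847836886 rot [-3.1411  0.0043 -2.65  ] J [-0.6     0.2967  0.3841  1.5862 -0.1154  1.2768  1.8643]
```

Call:
{"name": "servo_tool", "arguments": {"rows": [{"delta_pos": [0, 0, 0.001], "rotation": [0, 0, 0], "grip": 0}, {"delta_pos": [0, 0, 0.001], "rotation": [0, 0, 0], "grip": 0}, {"delta_pos": [0, 0, 0], "rotation": [0, 0, 0], "grip": 0}]}}

```text
time: 10.95
tcp_pos: [0.6086, 0.1355, 0.1985]
eef_rot: [-3.141, 0.005, -2.65]
contact_force: [-0.8, -0.4, 11.6]
width: -0.0002
```

Call:
{"name": "servo_tool", "arguments": {"rows": [{"delta_pos": [0, 0, 0.001], "rotation": [0, 0, 0], "grip": 0}, {"delta_pos": [0, 0, 0], "rotation": [0, 0, 0], "grip": 0}]}}

```text
time: 11.2
tcp_pos: [0.6089, 0.1355, 0.198]
eef_rot: [-3.141, 0.006, -2.65]
contact_force: [-0.3, -0.2, 13.4]
width: 0.0004
```

```bash
python3 -c "
from h import *
st()
s=snap('side','side4');a=cv2.imread('pics/side4.png')[110:310,200:400]; cv2.imwrite('pics/s4c.png',cv2.resize(a,None,fx=3,fy=3,interpolation=cv2.INTER_CUBIC))
st()"
```

```text
t 11.2 F [-0.2944 -0.1656 13.4485] door x,y 0.023167960903245334 0.1754109306926697 z 0.19801119270581258 rot [-3.1407  0.0064 -2.6501] J [-0.5997  0.2979  0.3839  1.5887 -0.1161  1.2711  1.8648]
t 11.25 F [-0.1144 -0.656  14.2829] door x,y 0.02316698216289491 0.17543605887178912 z 0.19799585990899227 rot [-3.1407  0.0064 -2.6501] J [-0.5997  0.2978  0.3839  1.5887 -0.1162  1.271   1.8649]
```

View pics/s4c.png

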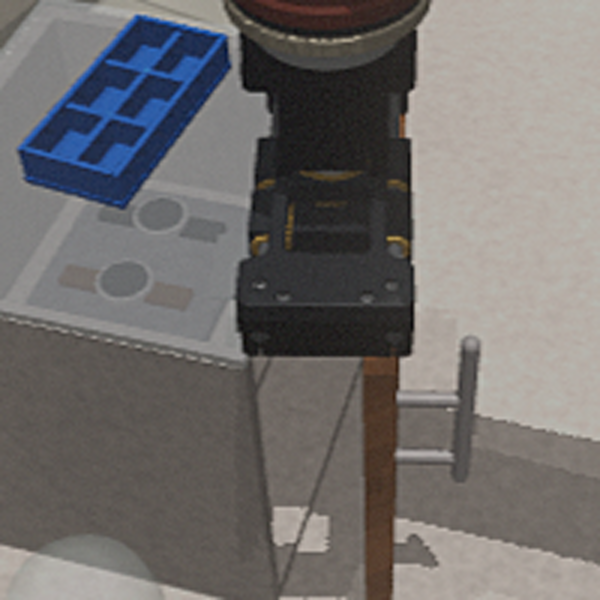

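```bash
python3 -c "
from h import *
arc(.0225,.1755,.2395,.2395+.2,10)"
```

```text
[0.0035, 0.0004, 0.0] [0, 0, -0.02]
[0.0035, 0.0004, 0.0] [0, 0, -0.02]
[0.0035, 0.0004, 0.0] [0, 0, -0.02]
[0.0035, 0.0004, 0.0] [0, 0, -0.02]
[0.0035, 0.0004, 0.0] [0, 0, -0.02]
[0.0035, 0.0004, 0.0] [0, 0, -0.02]
[0.0035, 0.0004, 0.0] [0, 0, -0.02]
[0.0035, 0.0004, 0.0] [0, 0, -0.02]
[0.0035, 0.0004, 0.0] [0, 0, -0.02]
[0.0035, 0.0004, 0.0] [0, 0, -0.02]
```

Call:
{"name": "servo_tool", "arguments": {"rows": [{"delta_pos": [0, 0, -0.0004], "rotation": [0, 0, 0], "grip": 0}, {"delta_pos": [0.0018, 0.0002, 0], "rotation": [0, 0, -0.01], "grip": 0}, {"delta_pos": [0.0018, 0.0002, 0], "rotation": [0, 0, -0.01], "grip": 0}, {"delta_pos": [0.0018, 0.0002, 0], "rotation": [0, 0, -0.01], "grip": 0}, {"delta_pos": [0, 0, 0], "rotation": [0, 0, 0], "grip": 0}]}}

```text
time: 11.88
tcp_pos: [0.6037, 0.1335, 0.1982]
eef_rot: [-3.141, 0.006, -2.62]
contact_force: [-0.6, -0.1, 11.6]
width: 0.0004
```

```bash
python3 -c "
from h import *
st(.2695)"
```

```text
t 11.875 F [-0.6493 -0.1288 11.6162] door x,y 0.02284954845392924 0.17545590413987622 z 0.19815502319126502 rot [-3.1407  0.006  -2.6199] J [-0.5984  0.286   0.3799  1.6021 -0.1107  1.2686  1.8923]
```

Call:
{"name": "servo_tool", "arguments": {"rows": [{"delta_pos": [0.0018, 0.0002, 0], "rotation": [0, 0, -0.01], "grip": 0}, {"delta_pos": [0.0018, 0.0002, 0], "rotation": [0, 0, -0.01], "grip": 0}, {"delta_pos": [0.0018, 0.0002, 0], "rotation": [0, 0, -0.01], "grip": 0}, {"delta_pos": [0.0018, 0.0002, 0], "rotation": [0, 0, -0.01], "grip": 0}, {"delta_pos": [0, 0, 0], "rotation": [0, 0, 0], "grip": 0}]}}

```text
time: 12.5
tcp_pos: [0.5971, 0.1306, 0.1982]
eef_rot: [-3.141, 0.006, -2.58]
contact_force: [-0.8, -0.5, 12.5]
width: 0.0008
```

```bash
cat >> h.py <<'E'
def door(fn,cam='side'):
    s=snap(cam,fn); K=s['camera_matrix']
    v,u=np.mgrid[0:400,0:640]; d=s['depth']
    c=np.stack([(u-K[0,2])/K[0,0]*d,(v-K[1,2])/K[1,1]*d,d],-1); W=(c-s['t'])@s['R']
    f=s['frame'].astype(int); r,g,b=f[...,0],f[...,1],f[...,2]
    br=(d>0)&(r>g*1.4)&(r>60)&(abs(W[...,2]-.24)<.006)&(W[...,0]>.42)&(W[...,0]<.68)&(W[...,1]<.22)&(W[...,1]>-.12)
    P=W[br]; vx,vy,_,_=cv2.fitLine(P[:,:2].astype(np.float32),cv2.DIST_HUBER,0,.01,.01).ravel(); th=np.arctan2(-vx,vy)-YAW
    m=P[:,:2].mean(0)-H
    print('door',cam,br.sum(),'theta', (th+.5)%np.pi-.5,'from mean',np.arctan2(-m[0],m[1])-YAW+np.arcsin(-.008/np.linalg.norm(m)))
E
python3 -c "
from h import *
st(.31); door('side5')"
```

```text
t 12.5 F [-0.7784 -0.5465 12.4855] door x,y 0.02280054855834043 0.17545144765558823 z 0.19815158135782585 rot [-3.1405  0.006  -2.5798] J [-0.5963  0.2707  0.3747  1.6197 -0.1038  1.2646  1.9293]
door side 58 theta 1.4322064527588918 from mean 0.2708182154199902
```

```bash
python3 -c "
from h import *
s=load('side5');im=s['frame'][:,:,::-1].copy()
for th,c in ((.2395,(0,0,255)),(.31,(255,0,255))):
    for q in ((-.051,.22,.232),(-.016,.25,.24),(0,.25,.24),(-.016,.25,.01),(0,.25,.01)):
        p=proj(s,[*dp(th,q[0],q[1]),q[2]]); cv2.circle(im,(round(p[0]),round(p[1])),1,c,-1)
a=im[110:330,200:420]; cv2.imwrite('pics/s5c.png',cv2.resize(a,None,fx=2.7,fy=2.7,interpolation=cv2.INTER_CUBIC))"
```

```text
(no output)
```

View pics/s5c.png

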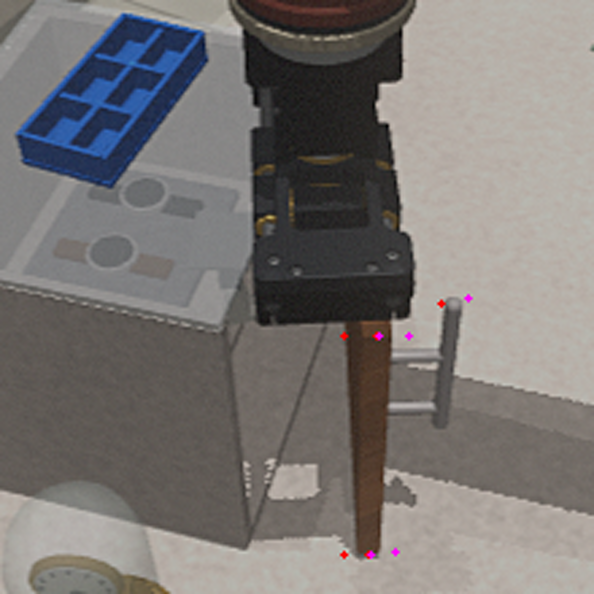

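Call:
{"name": "servo_tool", "arguments": {"rows": [{"delta_pos": [0.0018, 0.0002, 0], "rotation": [0, 0, -0.01], "grip": 0}, {"delta_pos": [0.0018, 0.0002, 0], "rotation": [0, 0, -0.01], "grip": 0}, {"delta_pos": [0, 0, 0], "rotation": [0, 0, 0], "grip": 0}]}}

```text
time: 12.92
tcp_pos: [0.5939, 0.129, 0.1981]
eef_rot: [-3.14, 0.006, -2.56]
contact_force: [-0.2, -0.1, 12.5]
width: 0.0004
```

```bash
python3 -c "
from h import *
st(.33); snap('side','side6')
s=load('side6');im=s['frame'][:,:,::-1].copy()
for th,c in ((.2395,(0,0,255)),(.33,(255,0,255))):
    for q in ((-.051,.22,.232),(-.016,.25,.24),(0,.25,.24),(-.016,.25,.01),(0,.25,.01)):
        p=proj(s,[*dp(th,q[0],q[1]),q[2]]); cv2.circle(im,(round(p[0]),round(p[1])),1,c,-1)
a=im[110:330,200:420]; cv2.imwrite('pics/s6c.png',cv2.resize(a,None,fx=2.7,fy=2.7,interpolation=cv2.INTER_CUBIC))"
```

```text
t 12.925 F [-0.2415 -0.1216 12.4707] door x,y 0.02275421049443418 0.175459475461806 z 0.19813956261522817 rot [-3.1404  0.0061 -2.5598] J [-0.595   0.2631  0.3723  1.6284 -0.1005  1.2627  1.9481]
```

View pics/s6c.png

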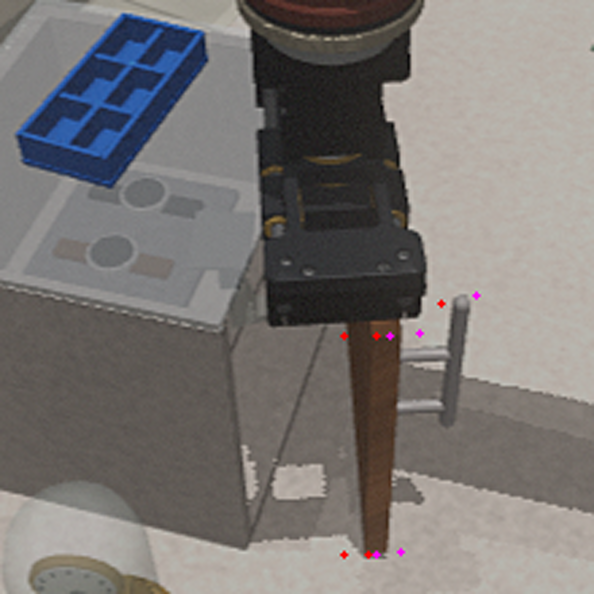

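Call:
{"name": "servo_tool", "arguments": {"rows": [{"delta_pos": [0.0035, 0.0004, 0], "rotation": [0, 0, -0.02], "grip": 0}, {"delta_pos": [0.0035, 0.0004, 0], "rotation": [0, 0, -0.02], "grip": 0}, {"delta_pos": [0.0035, 0.0004, 0], "rotation": [0, 0, -0.02], "grip": 0}, {"delta_pos": [0.0035, 0.0004, 0], "rotation": [0, 0, -0.02], "grip": 0}, {"delta_pos": [0.0035, 0.0004, 0], "rotation": [0, 0, -0.02], "grip": 0}, {"delta_pos": [0.0035, 0.0004, 0], "rotation": [0, 0, -0.02], "grip": 0}]}}

```text
time: 13.72
tcp_pos: [0.5756, 0.1187, 0.198]
eef_rot: [-3.14, 0.006, -2.439]
contact_force: [0.3, 0.6, 12.6]
width: 0.0006
```

```bash
python3 -c "
from h import *
st(.45); snap('side','side7')
s=load('side7');im=s['frame'][:,:,::-1].copy()
for th,c in ((.37,(0,0,255)),(.45,(255,0,255))):
    for q in ((-.051,.22,.232),(-.016,.25,.24),(0,.25,.24),(-.016,.25,.01),(0,.25,.01)):
        p=proj(s,[*dp(th,q[0],q[1]),q[2]]); cv2.circle(im,(round(p[0]),round(p[1])),1,c,-1)
a=im[110:330,200:420]; cv2.imwrite('pics/s7c.png',cv2.resize(a,None,fx=2.7,fy=2.7,interpolation=cv2.INTER_CUBIC))"
```

```text
t 13.725 F [ 0.3381  0.6284 12.6031] door x,y 0.02295693644980629 0.1754173227244254 z 0.19801595078845002 rot [-3.1397  0.006  -2.4391] J [-0.5858  0.2198  0.3592  1.6774 -0.0818  1.2527  2.0639]
```

View pics/s7c.png

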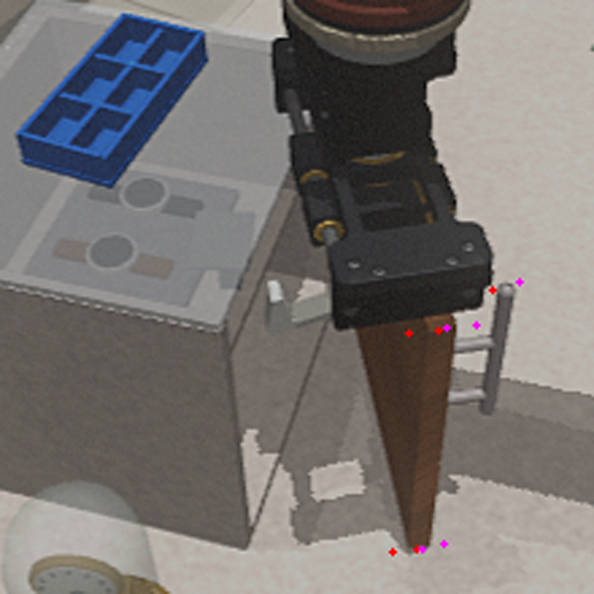

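```bash
python3 -c "
from h import *
arc(.016,.1755,.41,.65,10,follow=.5)"
```

```text
[0.0042, 0.0005, 0.0] [0, 0, -0.012]
[0.0042, 0.0005, 0.0] [0, 0, -0.012]
[0.0042, 0.0004, 0.0] [0, 0, -0.012]
[0.0042, 0.0004, 0.0] [0, 0, -0.012]
[0.0042, 0.0003, 0.0] [0, 0, -0.012]
[0.0042, 0.0003, 0.0] [0, 0, -0.012]
[0.0042, 0.0002, 0.0] [0, 0, -0.012]
[0.0042, 0.0002, 0.0] [0, 0, -0.012]
[0.0042, 0.0001, 0.0] [0, 0, -0.012]
[0.0042, 0.0, 0.0] [0, 0, -0.012]
```

Call:
{"name": "servo_tool", "arguments": {"rows": [{"delta_pos": [0.0042, 0.0005, 0], "rotation": [0, 0, -0.012], "grip": 0}, {"delta_pos": [0.0042, 0.0005, 0], "rotation": [0, 0, -0.012], "grip": 0}, {"delta_pos": [0.0042, 0.0004, 0], "rotation": [0, 0, -0.012], "grip": 0}, {"delta_pos": [0.0042, 0.0004, 0], "rotation": [0, 0, -0.012], "grip": 0}, {"delta_pos": [0.0042, 0.0003, 0], "rotation": [0, 0, -0.012], "grip": 0}, {"delta_pos": [0.0042, 0.0003, 0], "rotation": [0, 0, -0.012], "grip": 0}, {"delta_pos": [0.0042, 0.0002, 0], "rotation": [0, 0, -0.012], "grip": 0}, {"delta_pos": [0.0042, 0.0002, 0], "rotation": [0, 0, -0.012], "grip": 0}, {"delta_pos": [0.0042, 0.0001, 0], "rotation": [0, 0, -0.012], "grip": 0}, {"delta_pos": [0.0042, 0, 0], "rotation": [0, 0, -0.012], "grip": 0}]}}

```text
time: 15.02
tcp_pos: [0.5434, 0.092, 0.1981]
eef_rot: [-3.138, 0.006, -2.319]
contact_force: [1.5, 0.5, 13.4]
width: 0.0005
```

```bash
python3 -c "
from h import *
st(.65); snap('side','side8')
s=load('side8');im=s['frame'][:,:,::-1].copy()
for th,c in ((.5,(0,0,255)),(.65,(255,0,255))):
    for q in ((-.051,.22,.232),(-.016,.25,.24),(0,.25,.24),(-.016,.25,.01),(0,.25,.01)):
        p=proj(s,[*dp(th,q[0],q[1]),q[2]]); cv2.circle(im,(round(p[0]),round(p[1])),1,c,-1)
a=im[110:330,200:420]; cv2.imwrite('pics/s8c.png',cv2.resize(a,None,fx=2.7,fy=2.7,interpolation=cv2.INTER_CUBIC))"
```

```text
t 15.025 F [ 1.5337  0.5232 13.3561] door x,y 0.01647098809368348 0.17609692406847946 z 0.19806857322880758 rot [-3.1385  0.0063 -2.3193] J [-0.5692  0.1408  0.3554  1.7639 -0.0527  1.2391  2.1929]
```

View pics/s8c.png

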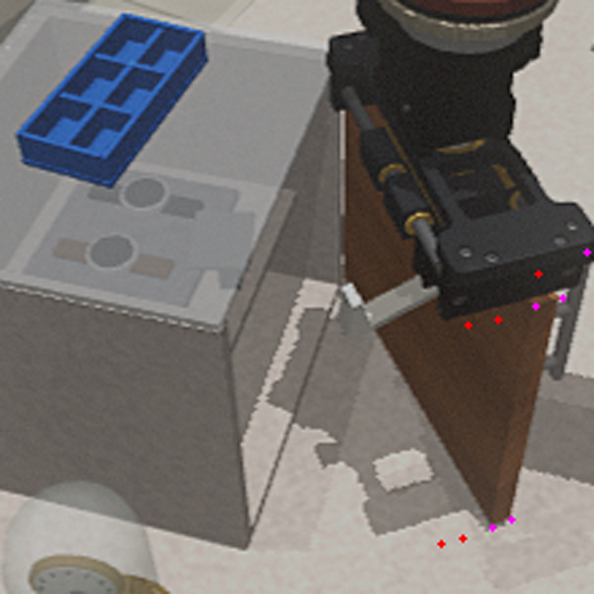

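```bash
python3 -c "
from h import *
o=manip.get_obs()
t=dp(.64,.040,.125); print(t,dp(1.62,.018,.125))
p=o['tcp_pos'].copy(); p[2]=.29
plan([*t,.29],o['eef_rot'][2],4,(p,o['eef_rot']))"
```

```text
[0.5992 0.0796] [ 0.5467 -0.05  ]
[-0.0073, -0.0123, 0.0001] [-0.0007, 0.0015, -0.0]
[-0.0073, -0.0123, 0.0001] [-0.0007, 0.0015, -0.0]
[-0.0073, -0.0123, 0.0] [-0.0007, 0.0015, -0.0]
[-0.0073, -0.0123, 0.0] [-0.0007, 0.0015, -0.0]
```

Call:
{"name": "servo_tool", "arguments": {"rows": [{"delta_pos": [0, 0, -0.003], "rotation": [0, 0, 0], "grip": 0}, {"delta_pos": [0, 0, -0.004], "rotation": [0, 0, 0], "grip": 0}, {"delta_pos": [0, 0, -0.006], "rotation": [0, 0, 0], "grip": 0}, {"delta_pos": [0, 0, -0.02], "rotation": [0, 0, 0], "grip": 0}, {"delta_pos": [0, 0, -0.03], "rotation": [0, 0, 0], "grip": 0}, {"delta_pos": [0, 0, -0.03], "rotation": [0, 0, 0], "grip": 0}, {"delta_pos": [0, 0, 0], "rotation": [0, 0, 0], "grip": 0}]}}

```text
time: 15.95
tcp_pos: [0.5423, 0.0917, 0.2909]
eef_rot: [-3.139, 0.005, -2.32]
contact_force: [0.3, -0.1, -0.5]
width: 0.0004
```

```bash
python3 -c "
from h import *
st(.64);door('side9')
s=load('side9');im=s['frame'][:,:,::-1].copy()
a=im[90:330,180:420]; cv2.imwrite('pics/s9c.png',cv2.resize(a,None,fx=2.5,fy=2.5,interpolation=cv2.INTER_CUBIC))"
```

```text
t 15.95 F [ 0.2954 -0.0588 -0.537 ] door x,y 0.013730263986442854 0.17688026246771293 z 0.2909100531635297 rot [-3.1395  0.0045 -2.3199] J [-0.5784  0.0919  0.3586  1.6245 -0.0334  1.4262  2.176 ]
door side 804 theta 0.6890010246354179 from mean 0.6608066696490366
```

View pics/s9c.png

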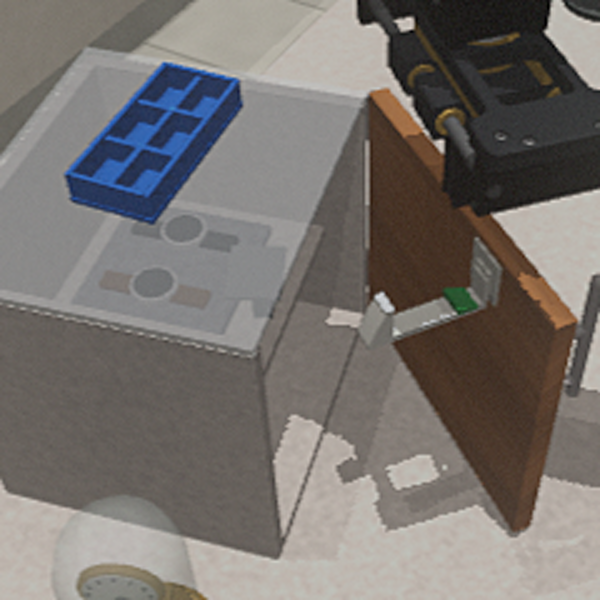

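Call:
{"name": "servo_tool", "arguments": {"rows": [{"delta_pos": [-0.0075, -0.0123, 0], "rotation": [0, 0, 0], "grip": 0}, {"delta_pos": [-0.0075, -0.0123, 0], "rotation": [0, 0, 0], "grip": 0}, {"delta_pos": [-0.0075, -0.0123, 0], "rotation": [0, 0, 0], "grip": 0}, {"delta_pos": [-0.0075, -0.0123, 0], "rotation": [0, 0, 0], "grip": 0}, {"delta_pos": [0, 0, 0.02], "rotation": [0, 0, 0], "grip": 0}, {"delta_pos": [0, 0, 0.03], "rotation": [0, 0, 0], "grip": 0}, {"delta_pos": [0, 0, 0.03], "rotation": [0, 0, 0], "grip": 0}, {"delta_pos": [0, 0, 0], "rotation": [0, 0, 0], "grip": 0}]}}

```text
time: 17.0
tcp_pos: [0.5972, 0.0797, 0.2067]
eef_rot: [3.14, -0.002, -2.32]
contact_force: [-1.3, 0.3, 0.5]
width: 0.0004
```

```bash
python3 -c "
from h import *
st(.65)
t=dp(.65,.020,.125)
plan([*t,.205],manip.get_obs()['eef_rot'][2],3)
print();arc(.02,.125,.65,1.62,26,follow=.35)"
```

```text
t 17.0 F [-1.3206  0.3     0.4811] door x,y 0.04015634502115866 0.12622429928880288 z 0.2066936693542816 rot [ 3.1401 -0.0021 -2.3201] J [-0.523   0.2538  0.3808  1.6224 -0.0972  1.2868  2.2666]
[0.0067, -0.001, 0.0006] [0.0005, -0.0007, -0.0]
[0.0067, -0.001, 0.0006] [0.0005, -0.0007, -0.0]
[0.0067, -0.001, 0.0006] [0.0005, -0.0007, -0.0]

[0.0047, 0.0003, 0.0] [0, 0, -0.0131]
[0.0047, 0.0002, 0.0] [0, 0, -0.0131]
[0.0047, 0.0, 0.0] [0, 0, -0.0131]
[0.0047, -0.0001, 0.0] [0, 0, -0.0131]
[0.0047, -0.0002, 0.0] [0, 0, -0.0131]
[0.0047, -0.0003, 0.0] [0, 0, -0.0131]
[0.0047, -0.0004, 0.0] [0, 0, -0.0131]
[0.0047, -0.0005, 0.0] [0, 0, -0.0131]
[0.0047, -0.0006, 0.0] [0, 0, -0.0131]
[0.0047, -0.0007, 0.0] [0, 0, -0.0131]
[0.0046, -0.0009, 0.0] [0, 0, -0.0131]
[0.0046, -0.001, 0.0] [0, 0, -0.0131]
[0.0046, -0.0011, 0.0] [0, 0, -0.0131]
[0.0046, -0.0012, 0.0] [0, 0, -0.0131]
[0.0045, -0.0013, 0.0] [0, 0, -0.0131]
[0.0045, -0.0014, 0.0] [0, 0, -0.0131]
[0.0045, -0.0015, 0.0] [0, 0, -0.0131]
[0.0044, -0.0016, 0.0] [0, 0, -0.0131]
[0.0044, -0.0017, 0.0] [0, 0, -0.0131]
[0.0043, -0.0018, 0.0] [0, 0, -0.0131]
[0.0043, -0.002, 0.0] [0, 0, -0.0131]
[0.0043, -0.0021, 0.0] [0, 0, -0.0131]
[0.0042, -0.0022, 0.0] [0, 0, -0.0131]
[0.0041, -0.0023, 0.0] [0, 0, -0.0131]
[0.0041, -0.0024, 0.0] [0, 0, -0.0131]
[0.004, -0.0025, 0.0] [0, 0, -0.0131]
```

Call:
{"name": "servo_tool", "arguments": {"rows": [{"delta_pos": [0.0067, -0.001, 0], "rotation": [0, 0, 0], "grip": 0}, {"delta_pos": [0.0067, -0.001, 0], "rotation": [0, 0, 0], "grip": 0}, {"delta_pos": [0.0067, -0.001, 0], "rotation": [0, 0, 0], "grip": 0}, {"delta_pos": [0.0047, 0.0003, 0], "rotation": [0, 0, -0.013], "grip": 0}, {"delta_pos": [0.0047, 0.0002, 0], "rotation": [0, 0, -0.013], "grip": 0}, {"delta_pos": [0.0047, 0, 0], "rotation": [0, 0, -0.013], "grip": 0}, {"delta_pos": [0.0047, -0.0001, 0], "rotation": [0, 0, -0.013], "grip": 0}, {"delta_pos": [0.0047, -0.0002, 0], "rotation": [0, 0, -0.013], "grip": 0}, {"delta_pos": [0.0047, -0.0003, 0], "rotation": [0, 0, -0.013], "grip": 0}, {"delta_pos": [0.0047, -0.0004, 0], "rotation": [0, 0, -0.013], "grip": 0}]}}

```text
time: 18.25
tcp_pos: [0.5654, 0.0379, 0.2089]
eef_rot: [-3.141, 0.002, -2.228]
contact_force: [1.7, 1.1, 0.3]
width: 0.0002
```

Call:
{"name": "servo_tool", "arguments": {"rows": [{"delta_pos": [0.0047, -0.0005, 0], "rotation": [0, 0, -0.013], "grip": 0}, {"delta_pos": [0.0047, -0.0006, 0], "rotation": [0, 0, -0.013], "grip": 0}, {"delta_pos": [0.0047, -0.0007, 0], "rotation": [0, 0, -0.013], "grip": 0}, {"delta_pos": [0.0046, -0.0009, 0], "rotation": [0, 0, -0.013], "grip": 0}, {"delta_pos": [0.0046, -0.001, 0], "rotation": [0, 0, -0.013], "grip": 0}, {"delta_pos": [0.0046, -0.0011, 0], "rotation": [0, 0, -0.013], "grip": 0}]}}

```text
time: 19.0
tcp_pos: [0.553, 0.0125, 0.2088]
eef_rot: [-3.141, 0.002, -2.15]
contact_force: [1.3, 1.3, 0.3]
width: 0.0004
```

```bash
python3 -c "
from h import *
st(1.13);door('side10')
s=load('side10');im=s['frame'][:,:,::-1].copy()
a=im[90:330,180:420]; cv2.imwrite('pics/s10c.png',cv2.resize(a,None,fx=2.5,fy=2.5,interpolation=cv2.INTER_CUBIC))"
```

```text
t 19.0 F [1.3322 1.3078 0.2972] door x,y 0.019555739829784057 0.12425762323610028 z 0.20884537900035283 rot [-3.1407  0.0017 -2.15  ] J [-0.4615  0.1425  0.3987  1.7421 -0.0587  1.2667  2.5135]
door side 349 theta 1.088992775352581 from mean 1.0546024171746051
```

View pics/s10c.png

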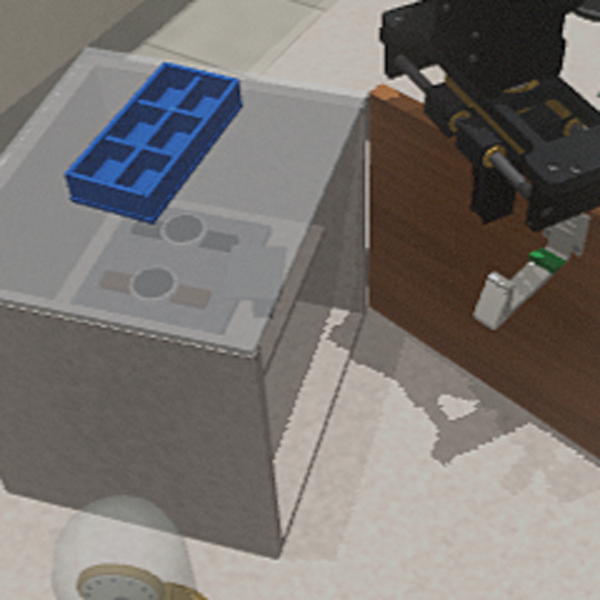

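```bash
python3 -c "
from h import *
arc(.02,.125,1.13,1.68,16,follow=-.4)"
```

```text
[0.0042, -0.0011, 0.0] [0, 0, 0.0138]
[0.0042, -0.0013, 0.0] [0, 0, 0.0138]
[0.0041, -0.0015, 0.0] [0, 0, 0.0137]
[0.004, -0.0017, 0.0] [0, 0, 0.0138]
[0.0039, -0.0019, 0.0] [0, 0, 0.0138]
[0.0038, -0.002, 0.0] [0, 0, 0.0138]
[0.0037, -0.0022, 0.0] [0, 0, 0.0138]
[0.0036, -0.0024, 0.0] [0, 0, 0.0137]
[0.0035, -0.0026, 0.0] [0, 0, 0.0138]
[0.0034, -0.0027, 0.0] [0, 0, 0.0138]
[0.0032, -0.0029, 0.0] [0, 0, 0.0138]
[0.0031, -0.0031, 0.0] [0, 0, 0.0138]
[0.0029, -0.0032, 0.0] [0, 0, 0.0137]
[0.0028, -0.0033, 0.0] [0, 0, 0.0138]
[0.0026, -0.0035, 0.0] [0, 0, 0.0137]
[0.0025, -0.0036, 0.0] [0, 0, 0.0138]
```

Call:
{"name": "servo_tool", "arguments": {"rows": [{"delta_pos": [0.0042, -0.0011, 0], "rotation": [0, 0, 0.014], "grip": 0}, {"delta_pos": [0.0042, -0.0013, 0], "rotation": [0, 0, 0.014], "grip": 0}, {"delta_pos": [0.0041, -0.0015, 0], "rotation": [0, 0, 0.014], "grip": 0}, {"delta_pos": [0.004, -0.0017, 0], "rotation": [0, 0, 0.014], "grip": 0}, {"delta_pos": [0.0039, -0.0019, 0], "rotation": [0, 0, 0.014], "grip": 0}, {"delta_pos": [0.0038, -0.002, 0], "rotation": [0, 0, 0.014], "grip": 0}, {"delta_pos": [0.0037, -0.0022, 0], "rotation": [0, 0, 0.014], "grip": 0}, {"delta_pos": [0.0036, -0.0024, 0], "rotation": [0, 0, 0.014], "grip": 0}, {"delta_pos": [0.0035, -0.0026, 0], "rotation": [0, 0, 0.014], "grip": 0}, {"delta_pos": [0.0034, -0.0027, 0], "rotation": [0, 0, 0.014], "grip": 0}]}}

```text
time: 20.3
tcp_pos: [0.5456, -0.0301, 0.2088]
eef_rot: [-3.141, 0.002, -2.292]
contact_force: [0.0, 0.8, 0.8]
width: 0.0004
```

```bash
python3 -c "
from h import *
st(1.47);door('side11');door('top11','top')"
```

```text
t 20.3 F [0.0396 0.847  0.803 ] door x,y 0.01891085116085874 0.12442077407170109 z 0.20879253722868535 rot [-3.141   0.0018 -2.2918] J [-0.4253  0.1285  0.4396  1.7592 -0.0582  1.2648  2.4491]
door side 413 theta 1.4471599468308523 from mean 1.4051476544395438
door top 97 theta 1.1947363027649953 from mean 1.1529324338113045
```

Call:
{"name": "servo_tool", "arguments": {"rows": [{"delta_pos": [0.0032, -0.0029, 0], "rotation": [0, 0, 0.014], "grip": 0}, {"delta_pos": [0.0031, -0.0031, 0], "rotation": [0, 0, 0.014], "grip": 0}, {"delta_pos": [0.0029, -0.0032, 0], "rotation": [0, 0, 0.014], "grip": 0}, {"delta_pos": [0.0028, -0.0033, 0], "rotation": [0, 0, 0.014], "grip": 0}, {"delta_pos": [0.0026, -0.0035, 0], "rotation": [0, 0, 0.014], "grip": 0}, {"delta_pos": [0.0025, -0.0036, 0], "rotation": [0, 0, 0.014], "grip": 0}, {"delta_pos": [0, 0, 0], "rotation": [0, 0, 0], "grip": 0}]}}

```text
time: 21.28
tcp_pos: [0.548, -0.0565, 0.2087]
eef_rot: [-3.141, 0.001, -2.376]
contact_force: [0.5, 0.6, 0.7]
width: 0.0004
```

```bash
python3 -c "
from h import *
st(1.68);door('side12')
o=manip.get_obs();ex,ey=dirs(1.66);yaw=o['eef_rot'][2];c,s=np.cos(yaw),np.sin(yaw);d=ex*.02;print('retreat tool',d[0]*c+d[1]*s,d[0]*s-d[1]*c)
a=cv2.imread('pics/side12.png')[60:360,180:560]; cv2.imwrite('pics/s12c.png',cv2.resize(a,None,fx=2,fy=2,interpolation=cv2.INTER_CUBIC))"
```

```text
t 21.275 F [0.5444 0.5982 0.6876] door x,y 0.018876979869766605 0.12475163007700796 z 0.20871640950610942 rot [-3.1409  0.0014 -2.376 ] J [-0.3986  0.1397  0.4666  1.7498 -0.0663  1.266   2.4203]
door side 400 theta 1.64735049095927 from mean 1.6145955220473065
retreat tool -0.008236660722881393 0.018225186422534696
```

View pics/s12c.png

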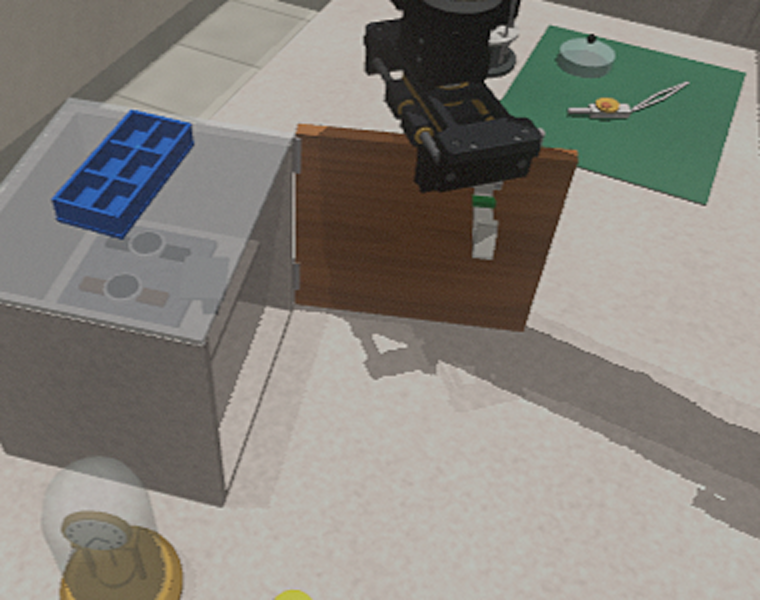

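Call:
{"name": "servo_tool", "arguments": {"rows": [{"delta_pos": [-0.004, 0.009, 0], "rotation": [0, 0, 0], "grip": 0}, {"delta_pos": [-0.004, 0.009, 0], "rotation": [0, 0, 0], "grip": 0}, {"delta_pos": [0, 0, -0.03], "rotation": [0, 0, 0], "grip": 0}, {"delta_pos": [0, 0, -0.04], "rotation": [0, 0, 0], "grip": 0}, {"delta_pos": [0, 0, -0.04], "rotation": [0, 0, 0], "grip": 0}, {"delta_pos": [0, 0.03, -0.02], "rotation": [0, 0, 0], "grip": 0}, {"delta_pos": [0, 0.03, 0], "rotation": [0, 0, 0], "grip": 0}, {"delta_pos": [0, 0, 0], "rotation": [0, 0, 0], "grip": 0}]}}

```text
time: 22.32
tcp_pos: [0.4986, 0.0083, 0.3393]
eef_rot: [-3.141, 0.003, -2.371]
contact_force: [1.3, -0.3, -0.0]
width: 0.0004
```

```bash
python3 -c "
from h import *
st(1.68);door('side13');snap('top','top13')
for n in ('side','top'):
    a=load(n+'0'); b=load(n+'13'); 
    for nm,m in (('blue',lambda f:(f[...,2]>f[...,0]*2)&(f[...,2]>80)),('yellow',lambda f:(f[...,0]>110)&(f[...,1]>110)&(f[...,2]<60))):
        for s in (a,b):
            w=m(s['frame'].astype(int)); w[:, 420:]=0; print(n,nm,w.sum(),np.argwhere(w).mean(0))
"
```

```text
t 22.325 F [ 1.2684 -0.3134 -0.0386] door x,y 0.09698172025313538 0.14807665009286786 z 0.3392876976358055 rot [-3.1413  0.0033 -2.3707] J [-0.5042 -0.0351  0.3908  1.6478  0.0116  1.5234  2.2275]
door side 768 theta 1.6450656065064502 from mean 1.6275125088889293
side blue 1064 [144.8083 241.3994]
side blue 1739 [147.6182 240.0851]
side yellow 207 [358.942  326.9855]
side yellow 77 [372.1429 323.7922]
top blue 2269 [ 88.9564 301.1913]
top blue 2564 [ 88.9044 301.1236]
top yellow 225 [245.8844 221.4667]
top yellow 354 [230.952  218.2175]
```

View pics/side13.png

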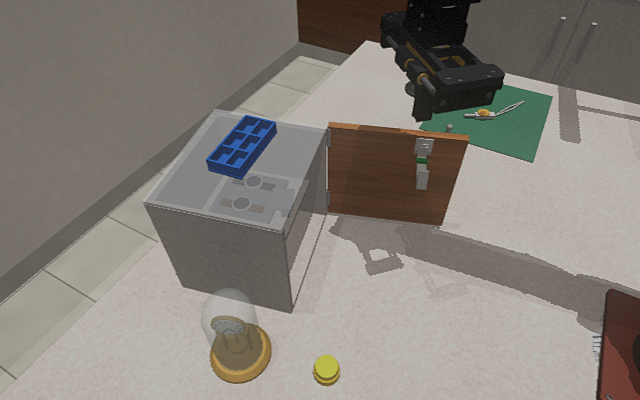

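View pics/top13.png

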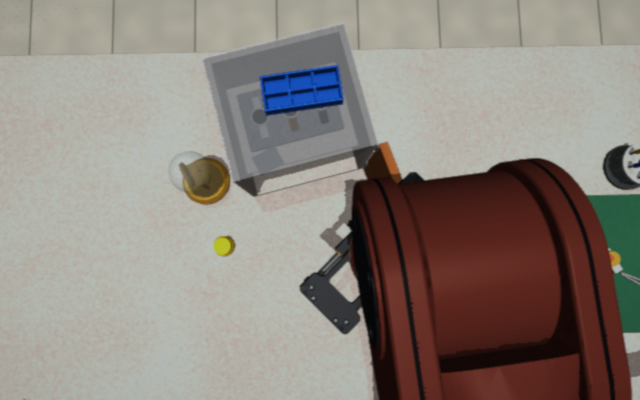

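```bash
python3 -c "
from workcell import manip
print(manip.close_job())"
```

```text
the job is handed in; nothing more can be done
None
```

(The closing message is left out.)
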